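# Lock the grinder's setting with the holding key on its spindle

### The arm

A 6-joint arm with a two-finger parallel gripper is mounted at the origin on the work surface. World frame = base frame: x ahead of the robot, y to its left, z up, the work surface at z = 0. Lengths are in mm, angles in rad, forces in N, time in s.
With the tool pointing down it reaches from about 375 to 975 mm from the base axis. Payload 3.8 kg.
Tool frame: the origin (TCP) lies at the very end of the fingers, on their centre line; the grasp point (between the pads) lies r.grasp_offset behind it (r.grasp_offset is the distance from the TCP to the grasp point, in mm); z points along the fingers, x is the direction in which the jaws open and shut, and the axes are right-handed (so a half turn about z gives the same grasp; the last joint's range is limited). The gripper opens to 88 mm and grips with 3 to 60 N. Pads are 18 mm wide; open, the fingers measure 123 mm over their backs; the gripper's body (75 mm by 187 mm) begins 45 mm behind the grasp point.
Start: joints at [-1.35, 0.264, 1.604, -0, 1.274, -0.037], TCP at [172.089, -652.689, 209.206] pointing down, gripper open.
Joint ranges: [-2.63, 2.63], [-0.94, 2.18], [0.31, 2.57], [-1.31, 4.45], [0, 2.66], [-2.55, 2.55]. Speed limits (rad/s): [2.57, 2.57, 3.14, 3.14, 3.14, 3.14].

### API

Orientations are given as [roll, pitch, yaw] about the fixed x, y, z axes, in that order (R = Rz(yaw) Ry(pitch) Rx(roll)).
In Python, from plant import r gives the robot as it stands.
- The arm moves only by the tool arm_command, never from a script. Its argument "plan" is a list of rows, each a list of 7 numbers: the opening, from 0 (shut) to 1 (fully open), then the shift along the tool's x, y, z in units of 0.03 m (1.0 is 0.03 m), then the turn, a rotation vector about the tool's x, y, z in units of 6 degrees (1.0 is 6 degrees). In form: [[claw, tx, ty, tz, wx, wy, wz], ...]. A call has 1 to 8 rows; each row shifts and turns the commanded pose from where the row before left it, along the tool's axes as they then stand; what a row does not reach is not made up. A row lasts 1/8 s, in which the tool goes at most 62.5 mm and 10.7 degrees, less where a joint would pass 70% of its speed; a pose out of reach is approached as far as the arm can. A call with a number of a shift or a turn outside -1 to 1 is refused whole. A call with a gripper value outside its range is refused whole. The fingers move at their own pace and stop on an object; the grip force is fixed at half the most. Time passes only in rows, so rows that do not move let the fingers close. It gives the time, the measured TCP pose, the force and the opening at its end, in the units of the state.
- r.state(): the state, without advancing time (a new reading comes with each control period).
- r.camera(name): name is "scene" or "top" or "wrist"; returns a dict with "pixels" (420x560x3 uint8, blue, green, red), "fx", "fy", "cx", "cy" (pixels), "k1" (the pictures are not rectified: a ray, as slopes to the right and down, at radius r is drawn at 1 + k1 r^2 times it, then the intrinsics apply), "eye" and "rotation" of the camera in the world. Camera axes: x right, y up, looking along -z (the intrinsics and any distortion apply to the point x, -y, -z); pixel columns grow to the right and rows downward; lengths in mm; the calibration is good to about 2 mm. A picture is of the moment at which its call begins. There is no depth.
- r.sign_off(): hands the job in, once; it reports no verdict.
Trained networks look in the newest picture that a camera, given by its name, has taken for a name from the list of things; names that differ only in an ending like _2 or _b are one class to them, and where a whole thing is asked for, a point or a joint stands for the part that bears it (a point fixed in the world has none). Each returns a list of dicts, best first, with "conf" (0 to 1); they miss things now and then, are a little off and sometimes report something else, mostly with a low value. They report only what shows in the picture. A call takes as long as a camera call. They do not tell look-alikes from the thing itself.
- r.spot_in(thing, camera): "xy" ([column, row] in pixels, amid what is visible of it).
- r.landmark_of(thing, camera): "xy" ([column, row] in pixels: a listed point, or the origin of a listed thing).
The state is a dict: "clock": time; "joint_pos": joint angles; "dq": joint speeds; "effort": joint torques, N m; "eef_pos": TCP position; "tool_rot": TCP orientation; "force": force on the tool from outside, world axes, zero at the start; "torque": the same for the moment, N m; "opening": finger opening in mm.
Only numpy, scipy, OpenCV 4.12 (cv2) and the standard library are available. Lean on these libraries where they do the work, as an engineer would, in place of code of your own. Each camera call takes 0.05 s, during which the arm holds its last target.

### The job

The coffee grinder's setting has been made and must now be locked. Fit the slotted holding key over the flat tang on top of the spindle, fully down and with its handle lying between the two prongs of the fork, so that the spindle cannot turn; then swing the lock nut's lever clockwise (seen from above) until the nut is tight against its stop. Leave the key in place.

Things in the scene. Friction and masses are not known exactly. Their poses are not given: they have to be found in the camera images.
- holding_key: Loose steel spanner, 0.3 kg, head a slotted rectangle (the ring-headed one does not fit). Origin: underside of the handle, where to grip it; x along the handle to the head, z up. Handle 16 wide, 22 high, x -119 to 16 mm. Head 90 x 44 x 16 high centred at x 60, slot 70 (x) x 18 right through. Home: origin 60 mm from the spindle axis on the fork side, x along the grinder's x, underside at 66 mm.
- grinder: Fixed round grinder head, 124 mm wide, 45 high. Origin: spindle axis at table level; z up, x away from the fork. Spindle: flange, top at 66 mm, carries the key; on it the tang, a blade 60 long (x), 9 thick, ridge at 88. Fork: 14 mm prongs at x -120, y +-22 (gap 30), tops at 95; rest between at 66. The spindle turns with the nut unless the key holds it; key and fork give 15 degrees at most.
- lock_nut (a joint): Angle of the brass nut under the flange relative to the spindle, rad; grows clockwise seen from above. Starts loose at 0 to 0.35; its stop (tight) is at 1.25. Turns with a steady drag of 0.35 N m (3 to 4 N at the knob) and stays where it is left.
- lever_knob (a point): Top centre of the upright black knob on the lock nut's lever: cylinder 18 mm across, from 62 up to 98 mm above the table; lever top at 59. It runs in a level circle of radius 105 mm about the spindle axis, on the side away from the fork; at nut angle 0 (spindle not turned) it is 0.7 rad counter-clockwise of the grinder's x axis.
Things that resemble listed ones, but are neither listed nor needed, are in the scene too. What is shaped like the holding_key but green or yellow is not meant.

How it is judged:
By the outcome, as a careful person would: the job done as asked, in the order asked, and still so for the second after the job is handed in, with the robot touching nothing.
It also fails if it takes over 56 s, if anything falls off the work surface, if the arm or the gripper's body presses on something with over 40 N, if the wrist force passes 120 N, or if a joint passes its speed limit or range.

## Working session

There is one attempt and no reset: what is moved stays moved. The work goes in short steps, Python scripts to look and compute and a tool call to move; the robot and the scene stay as the last step left them, time stands still between calls to the robot, and variables do not carry over. Pictures are saved under pics/ and viewed, and the job is handed in when it is done.

Besides the shell and the picture viewer there is one more tool, called after "Emit:" as a command line: name --pt "numbers of a row" for each row, then --argument value for the rest. arm_command: Moves the arm, as the interface text tells. Shifts and turns lie within -1 to 1; 1 stands for 0.03 m of shift or 6 degrees of turn. Its arguments: {"type":"object","properties":{"plan":{"type":"array","items":{"type":"array","items":{"type":"number","minimum":-1,"maximum":1}}}},"required":["plan"]}

```bash
ls; mkdir -p pics; cat > h.py <<'E'
from plant import r
import cv2,numpy as np
from scipy.spatial.transform import Rotation as R
def snap(n,f):
    c=r.camera(n); cv2.imwrite('pics/'+f,np.array(c['pixels'])); return c
def ray(c,uv):
    K=np.array([[c['fx'],0,c['cx']],[0,c['fy'],c['cy']],[0,0,1.]])
    xd=np.array([(uv[0]-c['cx'])/c['fx'],(uv[1]-c['cy'])/c['fy']])
    x=xd.copy()
    for _ in range(30): x=xd/(1+c['k1']*(x@x))
    d=np.array(c['rotation'])@np.array([x[0],-x[1],-1.]); return np.array(c['eye']),d
def at(c,uv,z):
    e,d=ray(c,uv); return (e+d*(z-e[2])/d[2]).round(1)
def proj(c,p):
    q=np.array(c['rotation']).T@(np.array(p,float)-np.array(c['eye']))
    s=np.array([q[0],-q[1]])/-q[2]; s=s*(1+c['k1']*(s@s))
    return np.array([c['cx']+c['fx']*s[0],c['cy']+c['fy']*s[1]])
E
python3 - <<'E'
from h import *
print(r.state(), r.grasp_offset)
for n in ['scene','top','wrist']:
    c=snap(n,n+'0.png'); print(n,np.round(c['eye']),c['k1'],c['fx'])
    for t in ['holding_key','grinder','lock_nut','lever_knob']:
        print(t,[(np.round(a['xy']),round(a['conf'],2)) for a in r.spot_in(t,n)],[(np.round(a['xy']),round(a['conf'],2)) for a in r.landmark_of(t,n)])
E
```

```text
pics
{'clock': 0.0, 'joint_pos': array([-1.34987342e+00,  2.64736595e-01,  1.60536955e+00, -2.19684012e-05,
        1.27372382e+00, -3.68912445e-02]), 'dq': array([0.00183732, 0.0015186 , 0.00082417, 0.00143573, 0.00088744,
       0.00104534]), 'effort': array([ 1.57387247e-03, -5.02106524e+01, -3.56870341e+01,  7.29834870e-02,
        2.93568650e-02, -1.80347424e-04]), 'eef_pos': array([ 171.92712228, -651.92434566,  207.90166134]), 'tool_rot': array([-3.14153111e+00,  2.23655975e-03, -1.31297565e+00]), 'force': array([-0.67602546, -0.26975432,  0.08952202]), 'torque': array([-0.00420932,  0.02743423,  0.00712331]), 'opening': 88.10411365677183} 18.700000000000003
scene [1087. -855. 1047.] -0.14576923525556595 483.5317462278346
holding_key [(array([242., 280.]), 0.86), (array([156., 243.]), 0.71), (array([405., 275.]), 0.64), (array([175., 314.]), 0.58)] [(array([237., 279.]), 0.82), (array([402., 269.]), 0.76), (array([154., 238.]), 0.7), (array([170., 315.]), 0.64)]
grinder [(array([307., 240.]), 0.71)] [(array([315., 244.]), 0.65)]Traceback (most recent call last):
  File "<stdin>", line 6, in <module>
ValueError: it knows: grinder, holding_key, lever_knob
```

```bash

python3 - <<'E'
from h import *
import pickle
for n in ['scene','top']:
    c=snap(n,n+'1.png'); pickle.dump(c,open(n+'.pkl','wb')); print(n,np.round(c['eye']),c['k1'],c['fx'])
    for t,z in [('holding_key',0),('grinder',0),('lever_knob',98)]:
        print(t,[(np.round(a['xy']),round(a['conf'],2),at(c,a['xy'],z)) for a in r.landmark_of(t,n)])
E
```

```text
scene [1087. -855. 1047.] -0.14576923525556595 483.5317462278346Traceback (most recent call last):
  File "<stdin>", line 6, in <module>
  File "h.py", line 13, in at
    e,d=ray(c,uv); return (e+d*(z-e[2])/d[2]).round(1)
                                        ~^^^
IndexError: invalid index to scalar variable.
```

View pics/scene1.png

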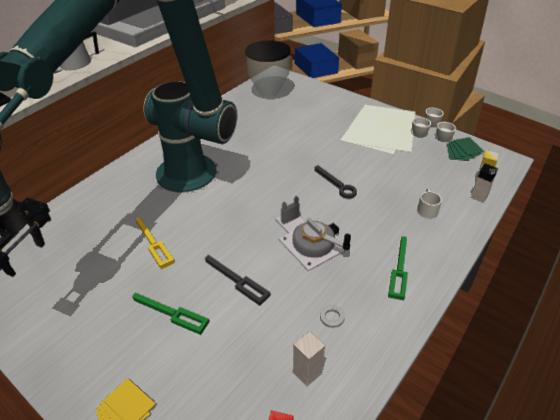

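```bash

sed -i "s/np.array(c\['rotation'\])/rot(c)/g" h.py
cat >> h.py <<'E'
def rot(c):
    a=np.array(c['rotation'],float)
    return a if a.shape==(3,3) else R.from_euler('xyz',a).as_matrix()
E
python3 - <<'E'
from h import *
import pickle
for n in ['scene','top']:
    c=snap(n,n+'1.png'); pickle.dump(c,open(n+'.pkl','wb')); print(n,np.round(c['eye']),c['k1'],c['fx'],c['rotation'])
    for t,z in [('holding_key',0),('grinder',0),('lever_knob',98)]:
        print(t,[(np.round(a['xy']),round(a['conf'],2),at(c,a['xy'],z)) for a in r.landmark_of(t,n)])
E
```

```text
scene [1087. -855. 1047.] -0.14576923525556595 483.5317462278346 [0.80746866 0.01154105 0.65722495]
holding_key [(array([234., 280.]), 0.9, array([ 458.9, -259.6,    0. ])), (array([399., 272.]), 0.88, array([814.1,  43.5,   0. ])), (array([155., 239.]), 0.87, array([ 163.5, -287.9,    0. ])), (array([171., 314.]), 0.73, array([ 403.6, -450. ,    0. ]))]
grinder [(array([314., 246.]), 0.7, array([563.5, -21.9,   0. ]))]
lever_knob [(array([346., 232.]), 0.61, array([ 6.511e+02, -2.000e-01,  9.800e+01]))]
top [ 320.  -78. 1186.] 0.018788196494130202 413.1712777042794 [ 0.15114288 -0.0053379  -1.5882489 ]
holding_key [(array([339., 221.]), 0.92, array([ 468.4, -265. ,    0. ])), (array([361., 326.]), 0.92, array([ 174.2, -312.3,    0. ])), (array([228., 110.]), 0.65, array([812.5,  56.1,   0. ])), (array([410., 245.]), 0.57, array([ 396.1, -463.6,    0. ]))]
grinder [(array([252., 193.]), 0.85, array([556. , -14.5,   0. ]))]
lever_knob [(array([249., 148.]), 0.72, array([661.2, -12.1,  98. ]))]
```

View pics/top1.png

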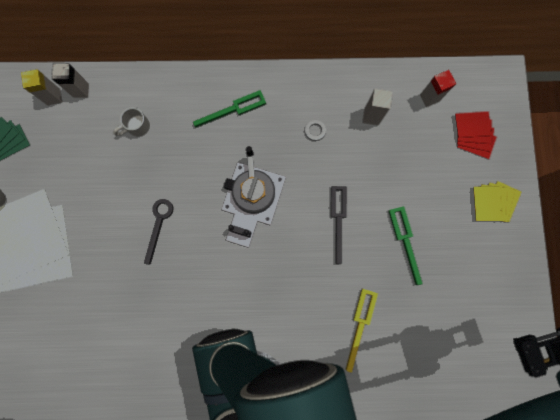

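```bash

python3 - <<'E'
from h import *
import pickle
c=pickle.load(open('top.pkl','rb')); s=pickle.load(open('scene.pkl','rb'))
p=np.array(c['pixels'])
a=cv2.resize(p[175:275,295:385],None,fx=5.5,fy=5.5,interpolation=cv2.INTER_CUBIC)[:550,:495]
b=cv2.resize(p[140:250,215:295],None,fx=5,fy=5,interpolation=cv2.INTER_CUBIC)
h=np.zeros((600,800,3),np.uint8); a=a[:, :400] ; h[:a.shape[0],:a.shape[1]]=a; h[:550,400:800]=b
cv2.imwrite('pics/crop1.png',h)
p=np.array(s['pixels']); cv2.imwrite('pics/crop2.png',cv2.resize(p[185:310,195:360],None,fx=4.8,fy=4.8,interpolation=cv2.INTER_CUBIC))
E
```

```text
(no output)
```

View pics/crop1.png

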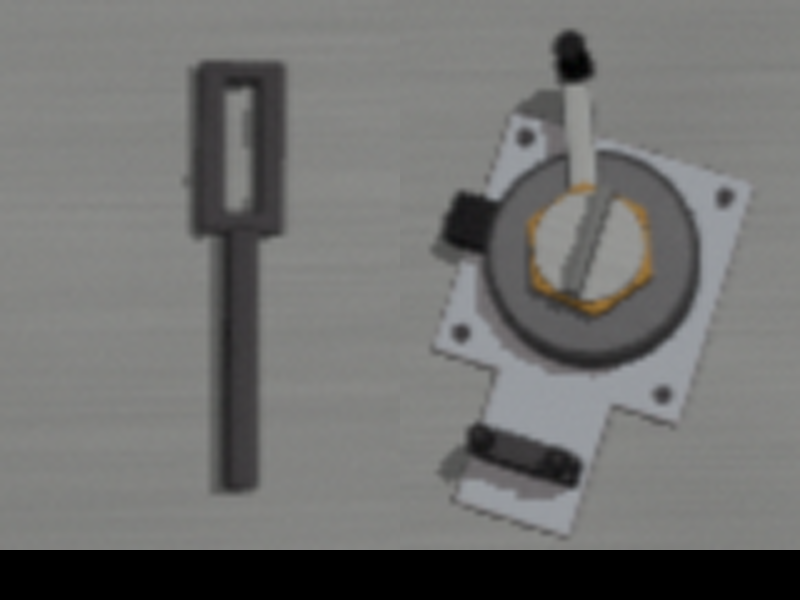

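View pics/crop2.png

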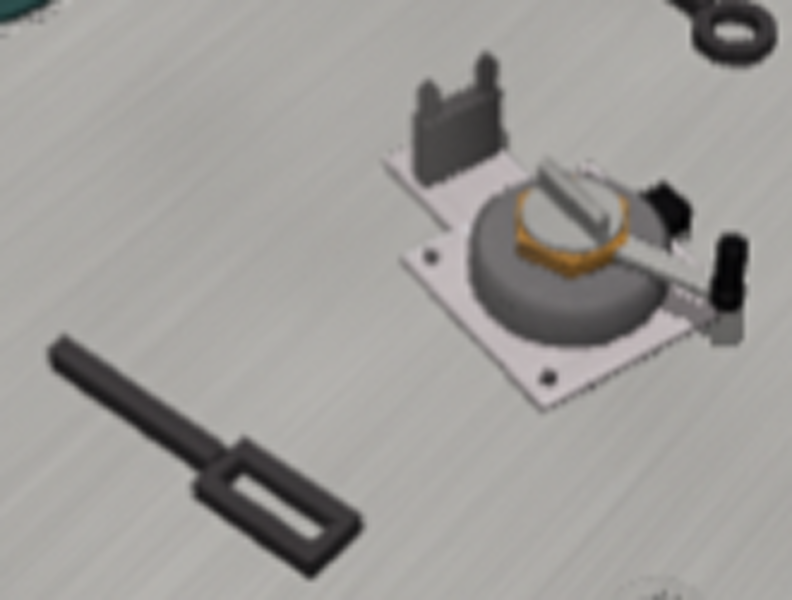

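```bash

python3 - <<'E'
from h import *
import pickle
c=pickle.load(open('top.pkl','rb')); s=pickle.load(open('scene.pkl','rb'))
T=lambda x,y:(295+x/5.5,175+y/5.5); G=lambda x,y:(215+(x-400)/5,140+y/5)
S=lambda x,y:(195+x/4.8,185+y/4.8)
def d(a,b): return np.degrees(np.arctan2(*(b-a)[1::-1])).round(2)
he=at(c,T(239,490),22);hf=at(c,T(242,63),16);print('key top',he,hf,d(he,hf),np.linalg.norm(hf-he))
he=at(s,S(60,348),20);hf=at(s,S(337,540),16);print('key scene',he,hf,d(he,hf))
a=at(c,G(605,190),88);b=at(c,G(570,295),88);f=at(c,G(525,453),95);k=at(c,G(570,42),98)
print('tang',a,b,(a+b)/2,d(b,a),'fork',f,d(f,(a+b)/2),'knob',k,d((a+b)/2,k))
a=at(s,S(545,163),88);b=at(s,S(600,218),88);f=(at(s,S(427,85),95)+at(s,S(487,57),95))/2;k=at(s,S(732,240),98)
print('tang',a,b,(a+b)/2,d(a,b),'fork',f,d(f,(a+b)/2),'knob',k,d((a+b)/2,k))
w=r.camera('wrist');st=r.state()
M=R.from_euler('xyz',st['tool_rot']).as_matrix()
print(st['eef_pos'],M.round(3),'cam in tool',M.T@(np.array(w['eye'])-st['eef_pos']),M.T@rot(w),w['fx'])
print(rot(w).round(2))
E
```

```text
key top [ 344.9 -254.3   22. ] [ 567.7 -265.6   16. ] -2.9 223.16704505818066
key scene [ 356.3 -256.    20. ] [ 574.4 -264.5   16. ] -2.23
tang [579.6 -29.1  88. ] [521.8  -9.6  88. ] [550.7  -19.35  88.  ] -18.64 fork [435.8  14.4  95. ] -16.37 knob [660.1 -11.3  98. ] 4.21
tang [534.1 -11.6  88. ] [586.5 -30.5  88. ] [560.3  -21.05  88.  ] -19.83 fork [447.15  17.3   95.  ] -18.72 knob [662.3  -8.3  98. ] 7.13
[ 172.09431567 -652.7189276   209.23963744] [[ 0.255 -0.967  0.   ]
 [-0.967 -0.255 -0.   ]
 [ 0.    -0.    -1.   ]] cam in tool [  -0.18114259  -77.31302216 -175.03028972] [[ 9.99999590e-01  8.69123150e-04  2.53250857e-04]
 [ 9.05054195e-04 -9.53757835e-01 -3.00574737e-01]
 [-1.96964729e-05  3.00574843e-01 -9.53758231e-01]] 330.1718375433391
[[ 0.25  0.92  0.29]
 [-0.97  0.24  0.08]
 [ 0.   -0.3   0.95]]
```

Emit:
arm_command --pt "0.6 -1 -1 0 0 0 0" --pt "0.6 -1 -1 0 0 0 0" --pt "0.6 -1 -1 0 0 0 0" --pt "0.6 -1 -1 0 0 0 0" --pt "0.6 -1 -1 0 0 0 0" --pt "0.6 -1 -1 0 0 0 0" --pt "0.6 -1 -1 0 0 0 0" --pt "0.6 -1 -1 0 0 0 0"

```text
clock: 1.85
eef_pos: [343.6, -358.2, 209.5]
tool_rot: [-3.141, -0.001, -1.313]
force: [1.0, -0.7, -1.0]
opening: 53.4
```

Emit:
arm_command --pt "0.6 -0.44 -0.96 0 0 0 0" --pt "0.6 -0.44 -0.96 0 0 0 0" --pt "0.6 -0.43 -0.96 0 0 0 0" --pt "0.6 -0.43 -0.96 0 0 0 0" --pt "0.6 -0.43 -0.96 0 0 0 0" --pt "0.6 0 0 0 0 0 0.96" --pt "0.6 0 0 0 0 0 0.96" --pt "0.6 0 0 0 0 0 0.96"

```text
clock: 2.85
eef_pos: [465.8, -259.6, 209.3]
tool_rot: [-3.141, -0.0, -1.617]
force: [-0.1, 0.8, -0.1]
opening: 52.6
```

```bash
cat > w.py <<'E'
from h import *
import pickle,sys
c=snap('wrist',sys.argv[1]);pickle.dump(c,open('wrist.pkl','wb'))
s=r.state();print(s['clock'],s['eef_pos'].round(1),np.degrees(s['tool_rot']).round(2),s['opening'],s['force'].round(1))
for t,z in [('holding_key',0),('lever_knob',98)]:
    print(t,[(np.round(a['xy']),round(a['conf'],2),at(c,a['xy'],z)) for a in r.landmark_of(t,'wrist')])
E
python3 w.py w2.png
```

```text
2.9 [ 465.7 -259.7  209.4] [-1.7999e+02 -1.0000e-02 -9.2850e+01] 52.98279986926786 [ 0.8  0.1 -0.4]
holding_key [(array([435., 216.]), 0.78, array([ 403. , -449.4,    0. ])), (array([321., 372.]), 0.68, array([ 167.4, -306.3,    0. ])), (array([278., 173.]), 0.65, array([ 465. , -257.7,    0. ]))]
lever_knob []
```

View pics/w2.png

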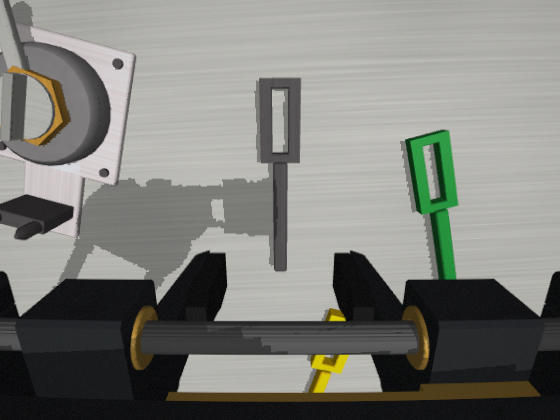

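```bash
python3 - <<'E'
from h import *
import pickle
c=pickle.load(open('wrist.pkl','rb'));p=np.array(c['pixels'])
cv2.imwrite('pics/crop3.png',cv2.resize(p[65:285,235:325],None,fx=2.7*3.2/3.2,fy=2.7,interpolation=cv2.INTER_CUBIC))
for n,uv,z in [('far',(279.5,78.5),16),('headnear',(279,162),16),('hl',(273,215),22),('hr',(286,215),22),('end',(281,270),22),('hnl',(274,166),22),('hnr',(287,166),22)]: print(n,at(c,uv,z))
# predicted corners for hypothesis
for x0,y0,yaw in [(465.5,-259.5,-2.5)]:
    m=R.from_euler('z',yaw,degrees=True).as_matrix()
    for q in [(105,22,16),(105,-22,16),(15,22,16),(15,-22,16),(-119,8,22),(-119,-8,22),(15,8,22),(15,-8,22)]:
        print(q,proj(c,np.array([x0,y0,0])+m@np.array(q)).round(1))
E
```

```text
far [ 569.  -264.6   16. ]
headnear [ 481.  -259.9   16. ]
hl [ 420.7 -250.    22. ]
hr [ 420.  -265.1   22. ]
end [ 349.2 -256.    22. ]
hnl [ 477.8 -254.2   22. ]
hnr [ 477.2 -268.6   22. ]
(105, 22, 16) [257.9  77.2]
(105, -22, 16) [300.  77.]
(15, 22, 16) [259.7 162.5]
(15, -22, 16) [298.9 162.4]
(-119, 8, 22) [273.2 272. ]
(-119, -8, 22) [286.2 271.9]
(15, 8, 22) [272.  163.4]
(15, -8, 22) [286.5 163.4]
```

View pics/crop3.png

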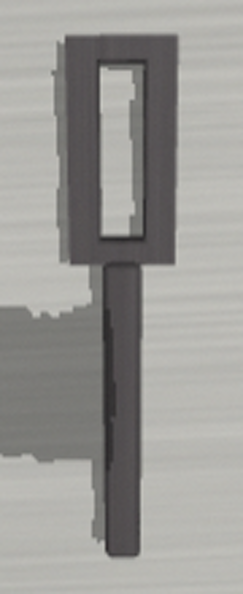

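Emit:
arm_command --pt "0.6 0 0 1 0 0 0" --pt "0.6 0 0 1 0 0 0" --pt "0.6 0 0 1 0 0 0" --pt "0.6 0 0 1 0 0 0" --pt "0.6 0 0 1 0 0 0" --pt "0.6 0 0 1 0 0 0" --pt "0.6 0 0 0.8 0 0 -0.07" --pt "0.6 0 0 0 0 0 0"

```text
clock: 4.0
eef_pos: [463.7, -258.6, 3.2]
tool_rot: [3.137, 0.002, -1.606]
force: [0.1, 1.0, -0.9]
opening: 52.9
```

Emit:
arm_command --pt "0 0 0 0.05 0 0 0" --pt "0 0 0 0 0 0 0" --pt "0 0 0 0 0 0 0" --pt "0 0 0 0 0 0 0" --pt "0 0 0 0 0 0 0" --pt "0 0 0 0 0 0 0"

```text
clock: 4.75
eef_pos: [465.6, -259.8, 3.7]
tool_rot: [-3.142, 0.0, -1.607]
force: [0.9, 0.6, -0.2]
opening: 0.5
```

```bash
python3 w.py w3.png; python3 -c "
from h import *
c=snap('scene','s3.png')
p=np.array(c['pixels']);cv2.imwrite('pics/s3c.png',cv2.resize(p[165:345,130:330],None,fx=3.3,fy=3.3))"
```

```text
4.8 [ 465.6 -259.8    3.7] [-180.     -0.    -92.09] 0.4018032705795537 [ 0.1 -0.7 -0.1]
holding_key [(array([279., 241.]), 0.82, array([ 466.2, -259.4,    0. ]))]
lever_knob []
```

View pics/w3.png

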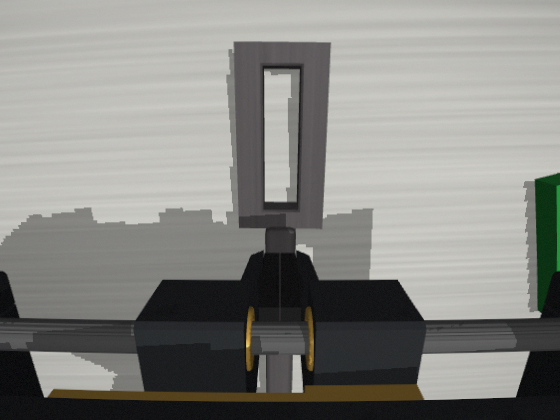

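View pics/s3c.png

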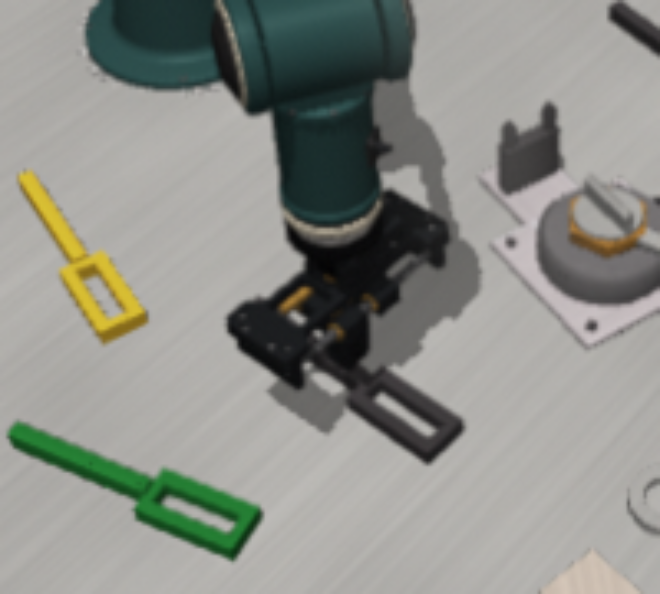

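```bash
python3 -c "
from h import *
import pickle
w=pickle.load(open('wrist.pkl','rb'));s=pickle.load(open('scene.pkl','rb'))
st=r.state();print(st)
M=R.from_euler('xyz',st['tool_rot']).as_matrix()
for z in (0,-18.7,-40):
  for x in (-17.5,0,17.5):
    for y in (-9,9):
      p=st['eef_pos']+M@np.array([x,y,z]);print(z,x,y,p.round(0),proj(w,p).round(0),(proj(s,p)-[130,165])*3.3)
p=np.array(r.camera('wrist')['pixels']);cv2.imwrite('pics/w3c.png',cv2.resize(p[210:400,180:380],None,fx=4,fy=3.1)[:590])
p=np.array(r.camera('scene')['pixels']);cv2.imwrite('pics/s3d.png',cv2.resize(p[245:310,190:290],None,fx=8,fy=8,interpolation=2))
"
```

```text
{'clock': 4.95, 'joint_pos': array([-5.55658598e-01,  2.18931318e-01,  2.08078008e+00,  2.59509916e-05,
        8.41997571e-01,  1.05166594e+00]), 'dq': array([ 0.00053849, -0.00108826,  0.0007796 ,  0.00011791,  0.00049378,
        0.00174628]), 'effort': array([ 4.01965272e-04, -3.99785006e+01, -2.79076463e+01,  3.82374565e-02,
       -5.81879925e-02, -1.32069245e-04]), 'eef_pos': array([ 465.56916353, -259.76234998,    3.63674817]), 'tool_rot': array([ 3.14150127e+00,  7.45133819e-05, -1.60734182e+00]), 'force': array([ 0.16422579, -0.05505804, -0.4203494 ]), 'torque': array([ 0.0628802 , -0.00373165, -0.00160064]), 'opening': 0.6823327922529235}
0 -17.5 -9 [ 475. -243.    4.] [249. 230.] [371.07126707 372.42488993]
0 -17.5 9 [ 457. -242.    4.] [250. 259.] [355.49668964 361.9934925 ]
0 0 -9 [ 475. -260.    4.] [280. 230.] [356.93278539 384.92496059]
0 0 9 [ 457. -259.    4.] [280. 259.] [341.34429556 374.34325301]
0 17.5 -9 [ 474. -278.    4.] [310. 230.] [342.60884292 397.58520657]
0 17.5 9 [ 456. -277.    4.] [309. 259.] [327.0083781  386.85036869]
-18.7 -17.5 -9 [ 475. -243.   22.] [246. 243.] [369.64603631 358.16449841]
-18.7 -17.5 9 [ 457. -242.   22.] [247. 274.] [353.92811896 347.71582438]
-18.7 0 -9 [ 475. -260.   22.] [280. 243.] [355.35281802 370.6971707 ]
-18.7 0 9 [ 457. -259.   22.] [280. 274.] [339.62092818 360.09599184]
-18.7 17.5 -9 [ 474. -278.   22.] [314. 243.] [340.8696752  383.39317326]
-18.7 17.5 9 [ 456. -277.   22.] [312. 274.] [325.12582363 372.63657087]
-40 -17.5 -9 [ 475. -243.   44.] [241. 262.] [367.99108561 341.56458223]
-40 -17.5 9 [ 457. -242.   44.] [242. 297.] [352.10717591 331.0990707 ]
-40 0 -9 [ 475. -260.   44.] [280. 262.] [353.51789549 354.131717  ]
-40 0 9 [ 457. -259.   44.] [280. 297.] [337.61995483 343.51119615]
-40 17.5 -9 [ 474. -278.   44.] [318. 262.] [338.84952125 366.86583857]
-40 17.5 9 [ 456. -277.   44.] [317. 297.] [322.9396482  356.08727395]
```

View pics/w3c.png

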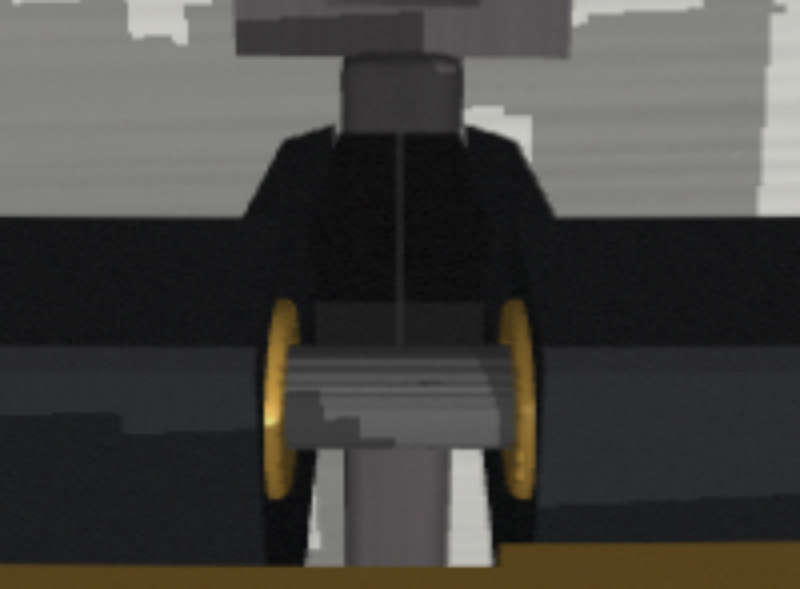

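View pics/s3d.png

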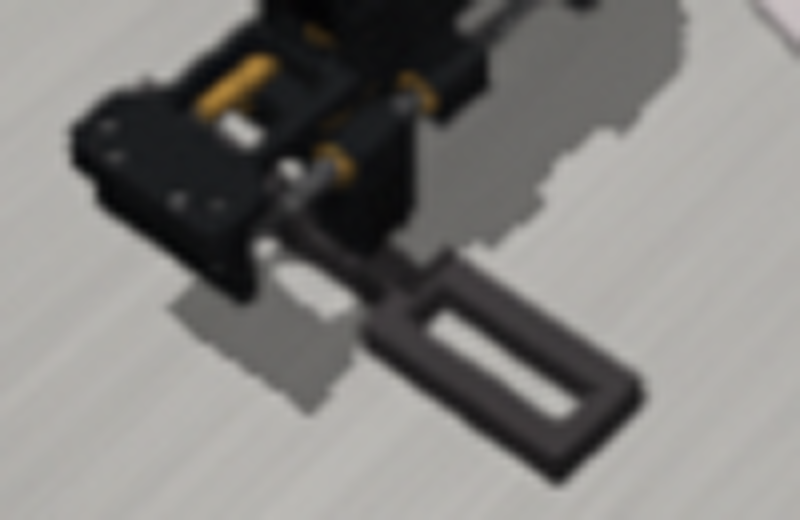

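The fingers closed above the handle. The wrist picture puts the visible finger ends about 26 mm behind the reported TCP: inner tip edges at columns 226 and 334, row 252. That fits the closed reading of 0.5 mm. I'll open, go lower in small steps while watching the force, and close again.

Emit:
arm_command --pt "0.6 0 0 0 0 0 0" --pt "0.6 0 0 0 0 0 0" --pt "0.6 0 0 0 0 0 0" --pt "0.6 0 0 0 0 0 0" --pt "0.6 0 0 0.3 0 0 0" --pt "0.6 0 0 0.2 0 0 0" --pt "0.6 0 0 0.1 0 0 0" --pt "0.6 0 0 0 0 0 0"

```text
clock: 6.05
eef_pos: [465.2, -259.5, -14.8]
tool_rot: [3.141, 0.001, -1.607]
force: [-1.1, -0.8, 0.2]
opening: 52.6
```

```bash
python3 w.py w4.png; python3 -c "
from h import *
p=np.array(r.camera('scene')['pixels']);cv2.imwrite('pics/s4.png',cv2.resize(p[235:310,180:280],None,fx=8,fy=8,interpolation=2))
"
```

```text
6.1 [ 465.5 -259.7  -14.5] [ 1.7998e+02  1.0000e-02 -9.2090e+01] 53.140015080322875 [ 0.1  0.1 -0.1]
holding_key [(array([278., 255.]), 0.93, array([ 465.8, -258.7,    0. ]))]
lever_knob []
```

View pics/w4.png

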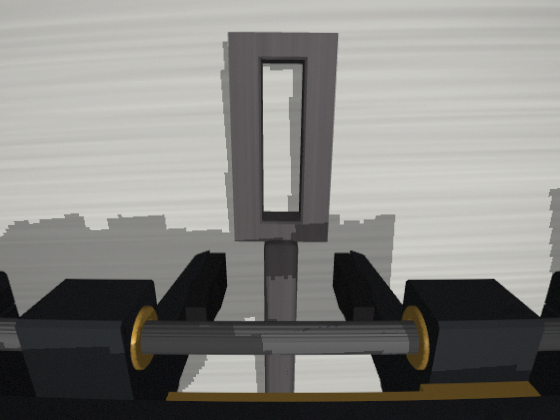

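View pics/s4.png

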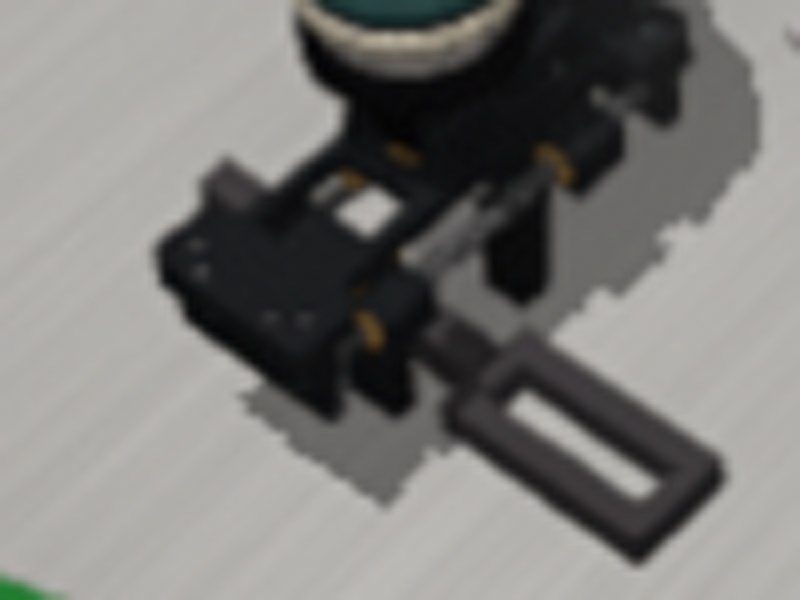

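Emit:
arm_command --pt "0.6 0 0 0.2 0 0 0" --pt "0 0 0 0 0 0 0" --pt "0 0 0 0 0 0 0" --pt "0 0 0 0 0 0 0" --pt "0 0 0 0 0 0 0" --pt "0 0 0 0 0 0 0"

```text
clock: 7.0
eef_pos: [465.7, -259.9, -20.2]
tool_rot: [-3.141, -0.0, -1.607]
force: [0.6, 0.8, 0.3]
opening: 15.8
```

Emit:
arm_command --pt "0 0 0 -0.5 0 0 0" --pt "0 0 0 -1 0 0 0" --pt "0 0 0 -1 0 0 0" --pt "0 0 0 -1 0 0 0" --pt "0 -1 0 -1 0 0 0" --pt "0 -1 0 0 0 0 0.9" --pt "0 -1 0 0 0 0 0.9" --pt "0 -0.7 0 0 0 0 0.93"

```text
clock: 8.0
eef_pos: [475.6, -148.1, 115.0]
tool_rot: [3.141, 0.0, -1.896]
force: [-0.7, 0.4, -4.4]
opening: 15.8
```

```bash
python3 w.py w5.png; python3 -c "
from h import *
print(r.state()['eef_pos'])
p=np.array(r.camera('scene')['pixels']);cv2.imwrite('pics/s5.png',p)
"
```

```text
8.05 [ 476.1 -146.2  115. ] [ 1.7994e+02  1.3000e-01 -1.0879e+02] 15.604681806462303 [ 0.6  2.2 -3.3]
holding_key [(array([492., 392.]), 0.96, array([ 170.8, -305.9,    0. ])), (array([274., 260.]), 0.73, array([ 414. , -121.9,    0. ]))]
lever_knob []
[ 476.01296347 -148.7532909   114.96258428]
```

View pics/w5.png

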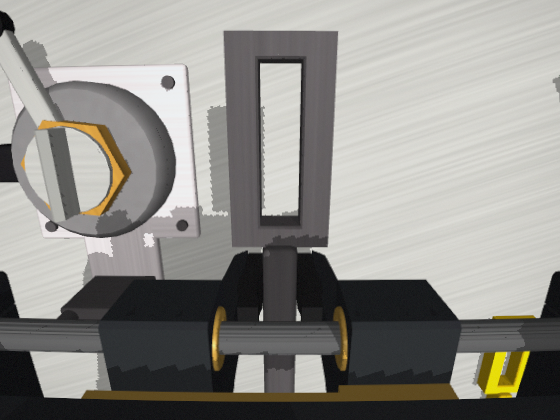

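View pics/s5.png

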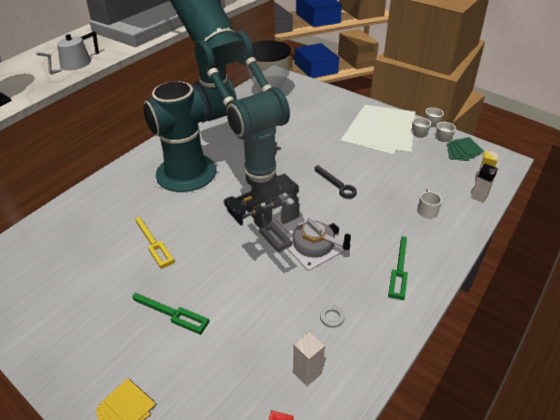

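```bash
python3 -c "
from h import *
import pickle
c=snap('wrist','w6.png');pickle.dump(c,open('wrist.pkl','wb'));print(r.state()['eef_pos'],c['eye'],np.degrees(r.state()['tool_rot']))
p=np.array(c['pixels']);cv2.imwrite('pics/w6c.png',cv2.resize(p[50:250,0:200],None,fx=3,fy=3,interpolation=2))
t=np.array(r.camera('top')['pixels']);cv2.imwrite('pics/t6c.png',cv2.resize(t[130:260,200:330],None,fx=4.6,fy=4.6,interpolation=2))
"
```

```text
[ 476.11989591 -149.87448339  114.87926149] [ 549.46230395 -173.77820512  289.92174862] [ 1.79996254e+02 -2.49189412e-02 -1.08372932e+02]
```

View pics/w6c.png

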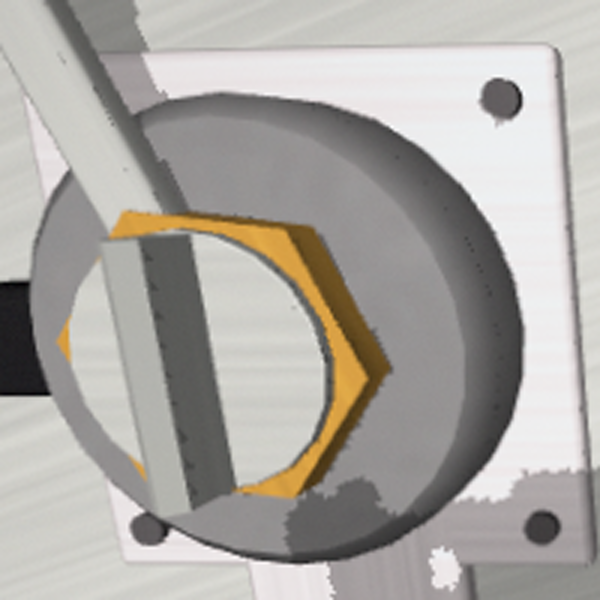

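View pics/t6c.png

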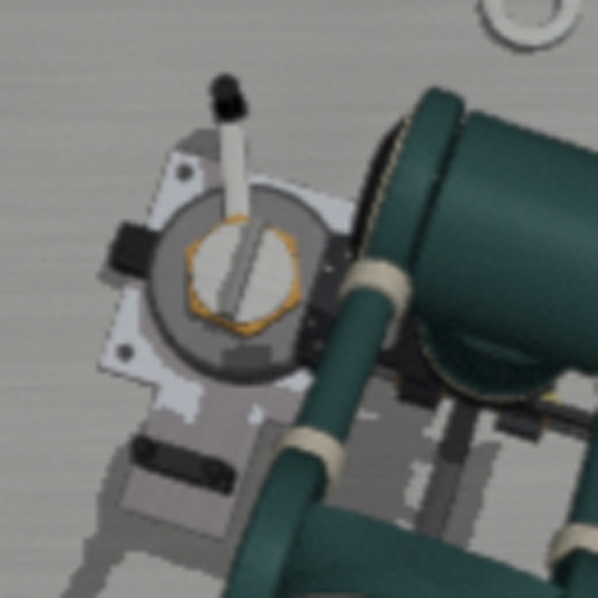

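```bash
python3 -c "
from h import *
import pickle
c=pickle.load(open('wrist.pkl','rb'))
W=lambda x,y:(x/3,50+y/3)
P=[at(c,W(*q),88) for q in [(103,241),(146,238),(152,516),(191,511)]];print(P)
a=(P[0]+P[1])/2;b=(P[2]+P[3])/2;print((a+b)/2,np.linalg.norm(a-b),np.degrees(np.arctan2(*(a-b)[1::-1])))
# base plate edges z~? right edge
e=[at(c,q,0) for q in [(187,70),(198,235)]];print(e,np.degrees(np.arctan2(*(e[0]-e[1])[1::-1])))
st=r.state();M=R.from_euler('xyz',st['tool_rot']).as_matrix();e=st['eef_pos']
# held key in tool frame: head top z = 20.2-16
kz=e[2]+20.2
for q,z in [((281,31),16),((280,246),16),((280,262),22)]: print(M.T@(at(c,q,kz+z)-e))
E=[at(c,q,kz+16) for q in [(224,31),(338,31),(233,246),(328,246)]];print(E,np.linalg.norm(E[0]-E[1]),np.linalg.norm(E[2]-E[3]))
t=pickle.load(open('top.pkl','rb'));T=lambda x,y:(200+x/4.6,130+y/4.6)
a=at(t,T(255,228),88);b=at(t,T(230,315),88);print('top',(a+b)/2,np.degrees(np.arctan2(*(a-b)[1::-1])))
f=[at(t,T(*q),95) for q in [(145,447),(215,470)]];print(f,np.degrees(np.arctan2(*(f[0]-f[1])[1::-1]))-90)
"
```

```text
[array([583.5, -27.3,  88. ]), array([581. , -36.3,  88. ]), array([527.6,  -6.8,  88. ]), array([525.8, -15.9,  88. ])]
[554.475 -21.575  88.   ] 59.194636581366005 -20.210518755801008
[array([ 599.3, -110.6,    0. ]), array([461.5, -63.5,   0. ])] -18.87041324641112
[-6.84084906e-02 -1.03951606e+02 -3.61571830e+01]
[ -0.27544136 -15.02839643 -36.1525216 ]
[ -0.24247409  -9.87355781 -42.15223426]
[array([ 581.7, -162.3,  151. ]), array([ 568. , -203.6,  151. ]), array([ 497.2, -134.1,  151. ]), array([ 483.5, -175.5,  151. ])] 43.512986567230705 43.60791212612684
top [549.2 -19.9  88. ] -16.29404745659891
[array([445.3,  36.8,  95. ]), array([431.3,  -3.4,  95. ])] -19.201117142796747
```

Emit:
arm_command --pt "0 -0.98 0.18 0 0 0 0.1" --pt "0 -0.98 0.18 0 0 0 0" --pt "0 -0.98 0.18 0 0 0 0" --pt "0 -0.98 0.18 0 0 0 0" --pt "0 -0.98 0.18 0.3 0 0 0" --pt "0 0 0 0.3 0 0 0" --pt "0 0 0 0.2 0 0 0" --pt "0 0 0 0 0 0 0"

```text
clock: 9.3
eef_pos: [497.8, -2.8, 89.9]
tool_rot: [3.14, -0.001, -1.905]
force: [-0.3, 0.0, -2.8]
opening: 15.5
```

```bash
python3 w.py w7.png; python3 -c "
from h import *
s=np.array(r.camera('scene')['pixels']);cv2.imwrite('pics/s7.png',cv2.resize(s[175:295,230:380],None,fx=5.2,fy=5,interpolation=2))
"
```

```text
9.35 [498.3  -2.8  90.4] [ 1.7996e+02 -3.0000e-02 -1.0914e+02] 15.194849623604677 [-0.1 -0.1 -4.1]
holding_key [(array([277., 259.]), 0.86, array([447.6,  17. ,   0. ]))]
lever_knob []
```

View pics/w7.png

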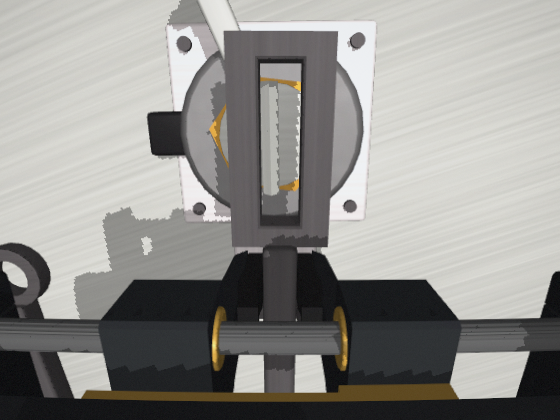

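View pics/s7.png

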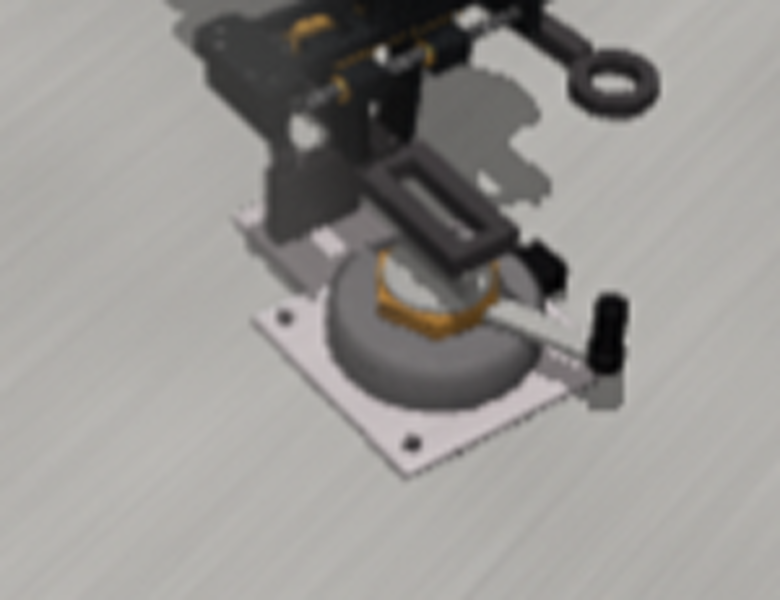

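```bash
python3 -c "
from h import *
import pickle
c=pickle.load(open('wrist.pkl','rb'));p=np.array(c['pixels'])
cv2.imwrite('pics/w7c.png',cv2.resize(p[20:250,215:345],None,fx=4,fy=2.6,interpolation=2))
for q in [(261,82),(277,82),(264,195),(280,195)]: print(at(c,q,88))
g=np.array([554.5,-21.5,0]);m=R.from_euler('z',-19.5,degrees=True).as_matrix()
for q in [(30,4.5,88),(30,-4.5,88),(-30,4.5,88),(-30,-4.5,88)]: print(proj(c,g+m@np.array(q)).round(1))
"
```

```text
[584.1 -23.1  88. ]
[581.4 -30.7  88. ]
[528.1  -4.4  88. ]
[525.2 -12.8  88. ]
[268.6  78.7]
[286.5  78.8]
[269. 194.]
[285.2 194.1]
```

View pics/w7c.png

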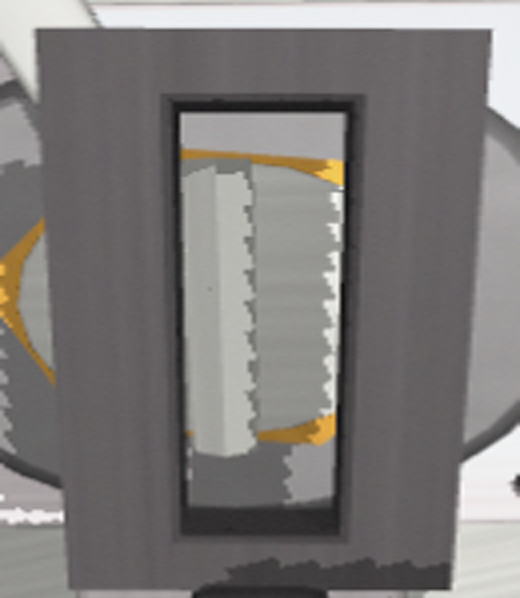

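Emit:
arm_command --pt "0 -0.12 0 0.3 0 0 -0.05" --pt "0 0 0 0.3 0 0 0" --pt "0 0 0 0 0 0 0" --pt "0 0 0 0 0 0 0"

```text
clock: 10.0
eef_pos: [499.6, 1.7, 72.5]
tool_rot: [3.141, -0.0, -1.898]
force: [0.1, -0.6, -4.2]
opening: 15.8
```

```bash
python3 w.py w8.png; python3 -c "
from h import *
import pickle
c=pickle.load(open('wrist.pkl','rb'));p=np.array(c['pixels'])
cv2.imwrite('pics/w8c.png',cv2.resize(p[20:250,215:345],None,fx=4,fy=2.6,interpolation=2))
s=np.array(r.camera('scene')['pixels']);cv2.imwrite('pics/s8.png',cv2.resize(s[175:295,230:380],None,fx=5.2,fy=5,interpolation=2))
"
```

```text
10.05 [499.9   1.6  72.7] [-179.99    0.   -108.76] 15.89464891967478 [-0.7 -0.3 -2.4]
holding_key [(array([277., 260.]), 0.85, array([456.4,  18.3,  -0. ]))]
lever_knob []
```

View pics/w8c.png

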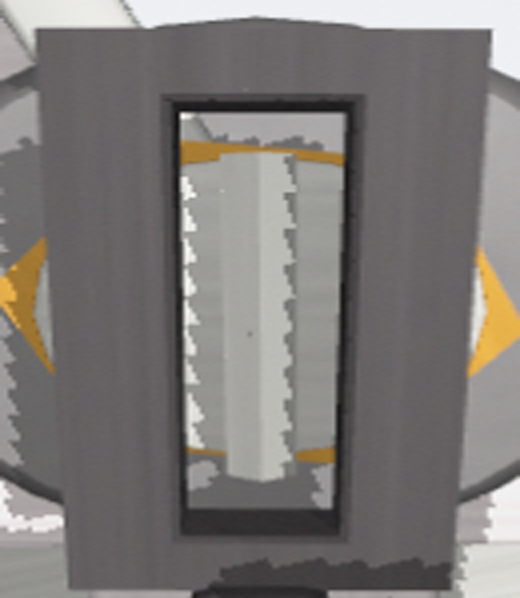

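View pics/s8.png

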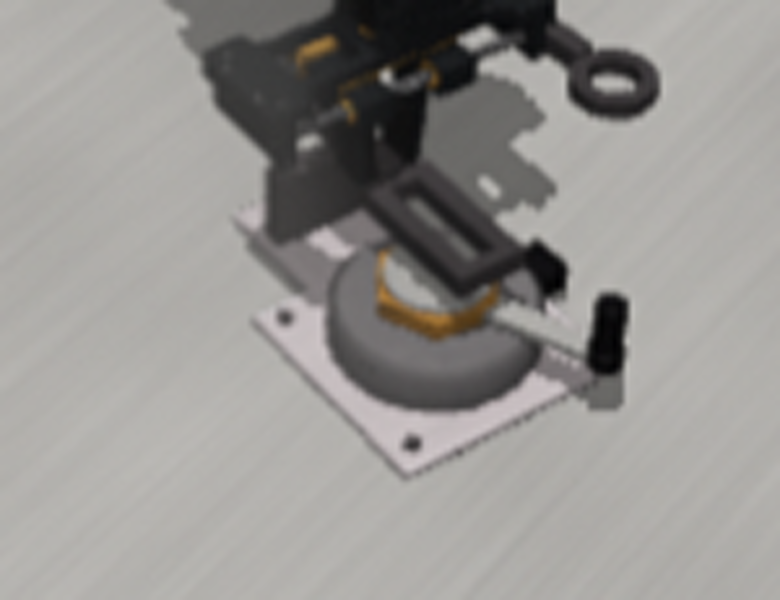

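Emit:
arm_command --pt "0 0 0 0.2 0 0 0" --pt "0 0 0 0.2 0 0 0" --pt "0 0 0 0.2 0 0 0" --pt "0 0 0 0.1 0 0 0" --pt "0 0 0 0 0 0 0"

```text
clock: 10.82
eef_pos: [499.4, 1.6, 51.2]
tool_rot: [3.141, -0.0, -1.898]
force: [-0.1, 0.1, -3.6]
opening: 15.8
```

Emit:
arm_command --pt "0 0 0 0.1 0 0 0" --pt "0 0 0 0.05 0 0 0" --pt "0 0 0 0 0 0 0"

```text
clock: 11.2
eef_pos: [499.7, 1.6, 47.1]
tool_rot: [3.141, -0.0, -1.898]
force: [0.2, 0.4, -4.4]
opening: 16.0
```

```bash
python3 w.py w9.png; python3 -c "
from h import *
import pickle
s=np.array(r.camera('scene')['pixels']);cv2.imwrite('pics/s9.png',cv2.resize(s[175:295,230:380],None,fx=5.2,fy=5,interpolation=2))
"
```

```text
11.25 [499.8   1.6  47.2] [ 180.      0.   -108.77] 15.42514414322919 [ 0.3 -0.9 -3.4]
holding_key [(array([279., 261.]), 0.74, array([467.3,  13.1,   0. ]))]
lever_knob []
```

View pics/w9.png

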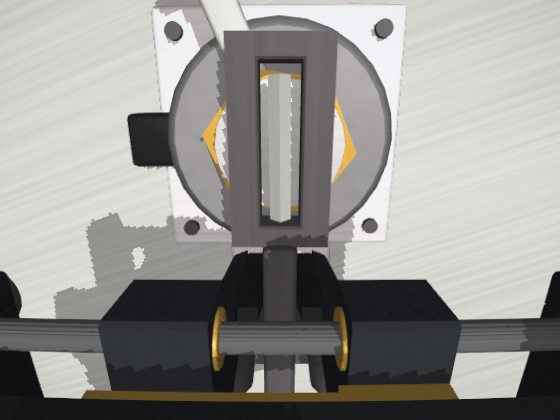

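View pics/s9.png

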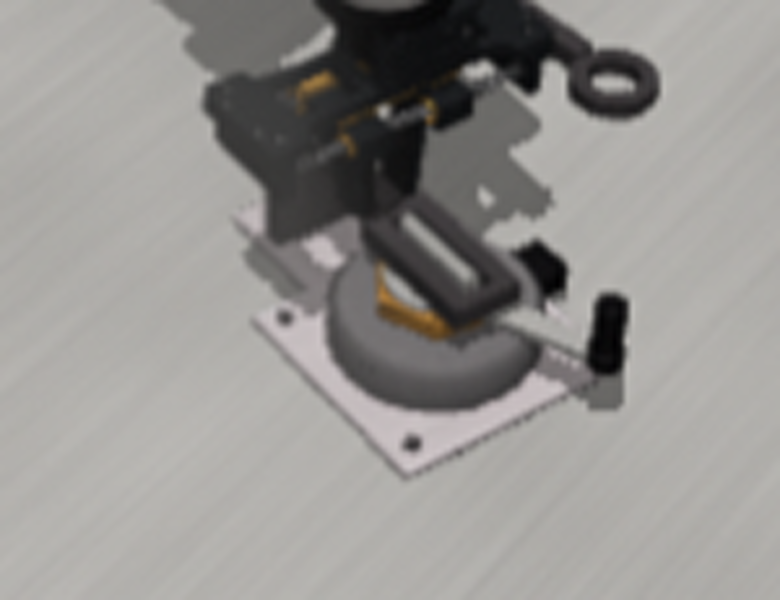

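Emit:
arm_command --pt "0 0 0 0.04 0 0 0" --pt "0 0 0 0 0 0 0"

```text
clock: 11.65
eef_pos: [499.7, 1.6, 45.9]
tool_rot: [3.141, -0.0, -1.898]
force: [0.3, -0.1, -4.3]
opening: 15.7
```

Emit:
arm_command --pt "0 0 0 0.03 0 0 0" --pt "0 0 0 0 0 0 0"

```text
clock: 11.9
eef_pos: [499.8, 1.6, 45.8]
tool_rot: [3.141, -0.0, -1.898]
force: [-3.5, 0.0, 3.6]
opening: 15.8
```

Emit:
arm_command --pt "0.5 0 0 0 0 0 0" --pt "0.5 0 0 0 0 0 0" --pt "0.5 0 0 0 0 0 0" --pt "0.5 0 0 -1 0 0 0" --pt "0.5 0 0 -1 0 0 0" --pt "0.5 0 0 -1 0 0 0" --pt "0.5 1 0.5 -1 0 0 0" --pt "0.5 1 0.5 0 0 0 0"

```text
clock: 12.9
eef_pos: [454.1, -46.2, 168.2]
tool_rot: [-3.135, 0.001, -1.897]
force: [0.4, -0.2, 0.4]
opening: 44.0
```

Emit:
arm_command --pt "0.5 1 0.5 0 0 0 0" --pt "0.5 1 0.5 0 0 0 0" --pt "0.5 1 0.5 0 0 0 0" --pt "0.5 0 0 0 0 0 0" --pt "0.5 0 0 0 0 0 0"

```text
clock: 13.52
eef_pos: [381.1, -116.1, 165.3]
tool_rot: [-3.141, 0.001, -1.899]
force: [0.7, -1.0, 0.6]
opening: 44.2
```

```bash
python3 w.py w10.png; python3 -c "
from h import *
import pickle
c=r.camera('scene');s=np.array(c['pixels']);cv2.imwrite('pics/s10.png',cv2.resize(s[175:295,230:380],None,fx=5.2,fy=5,interpolation=2))
print([(a['xy'],a['conf'],at(c,a['xy'],98)) for a in r.landmark_of('lever_knob','scene')])
print([(a['xy'],a['conf'],at(c,a['xy'],66)) for a in r.landmark_of('holding_key','scene')])
c=r.camera('top');s=np.array(c['pixels']);cv2.imwrite('pics/t10.png',cv2.resize(s[130:260,200:330],None,fx=4.6,fy=4.6,interpolation=2))
print([(a['xy'],a['conf'],at(c,a['xy'],98)) for a in r.landmark_of('lever_knob','top')])
"
```

```text
13.575 [ 381.3 -115.9  165.3] [-1.7996e+02  2.0000e-02 -1.0876e+02] 44.28975778357992 [-0.7  0.7  0.4]
holding_key [(array([485., 296.]), 0.66, array([ 168.1, -305.1,    0. ])), (array([ 94., 108.]), 0.6, array([512.4,  35.7,   0. ]))]
lever_knob []
[]
[([301.9, 215.3], 0.75, array([496.7,   8.7,  66. ])), ([155.5, 239.5], 0.73, array([ 222.2, -323.7,   66. ])), ([170.6, 315.8], 0.62, array([ 449.4, -479.5,   66. ]))]
[([245.9, 147.2], 0.53, array([663.6,  -2.8,  98. ]))]
```

View pics/w10.png

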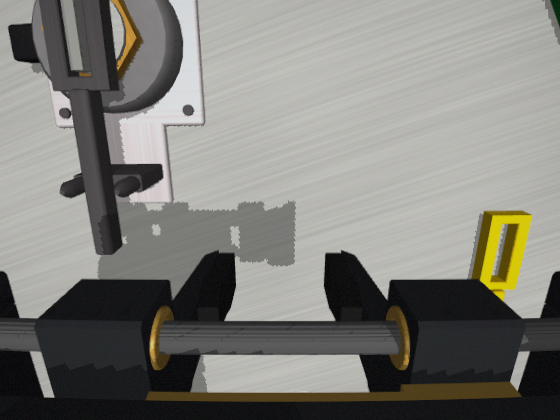

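View pics/s10.png

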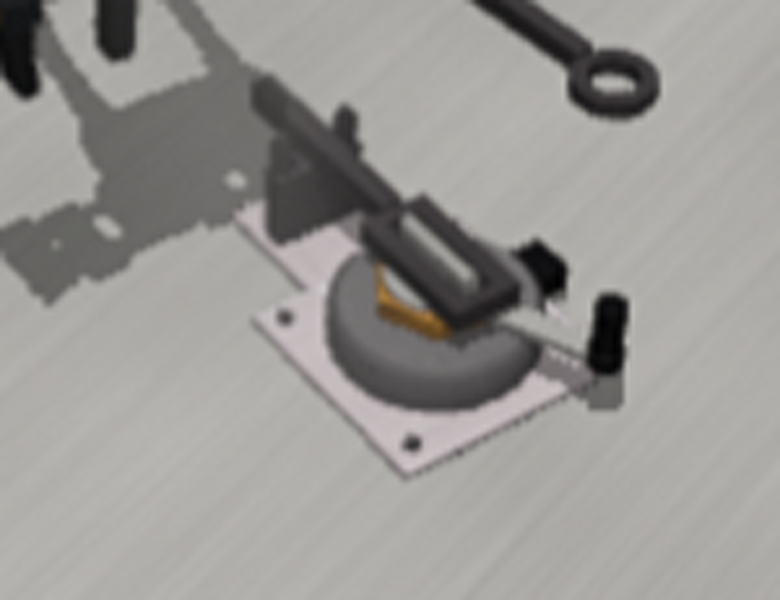

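View pics/t10.png

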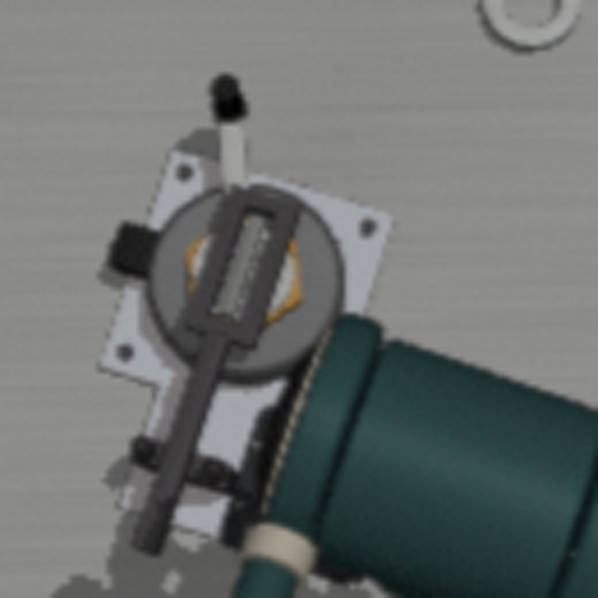

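```bash
python3 -c "
from h import *
import pickle
w=pickle.load(open('wrist.pkl','rb'));s=r.camera('scene')
m=R.from_euler('z',-18.8,degrees=True).as_matrix()
for z in (66,74):
  print(z)
  for q in [(-119,8,22),(-119,-8,22),(105,22,16),(105,-22,16),(15,22,16),(15,-22,16)]:
    p=np.array([499.8,1.6,z])+m@np.array(q); print(q,proj(w,p).round(1),((proj(s,p)-[230,175])*[5.2,5]).round(0))
"
```

```text
66
(-119, 8, 22) [ 94.3 255.7] [266.  69.]
(-119, -8, 22) [112.7 255.8] [243.  79.]
(105, 22, 16) [ 30.4 -45.3] [517. 280.]
(105, -22, 16) [ 91.9 -48.4] [452. 312.]
(15, 22, 16) [51.9 90.2] [419. 190.]
(15, -22, 16) [108.6  89. ] [355. 220.]
74
(-119, 8, 22) [ 89.3 259.9] [266.  59.]
(-119, -8, 22) [108.1 260. ] [243.  69.]
(105, 22, 16) [ 22.1 -50.1] [518. 270.]
(105, -22, 16) [ 85.4 -53.6] [453. 302.]
(15, 22, 16) [44.9 89.8] [419. 180.]
(15, -22, 16) [103.2  88.5] [355. 210.]
```

Emit:
arm_command --pt "0.5 -0.8 -0.96 0 0 0 0" --pt "0.5 -0.8 -0.96 0 0 0 0" --pt "0.5 -0.8 -0.96 0 0 0 0" --pt "0.5 -0.8 -0.96 0 0 0 0" --pt "0.5 -0.8 -0.96 0 0 0 0" --pt "0.5 -0.8 -0.96 0 0 0 0" --pt "0.5 -0.8 -0.96 0 0 0 0" --pt "0.5 -0.8 -0.96 0 0 0 0"

```text
clock: 14.98
eef_pos: [661.6, -8.0, 164.7]
tool_rot: [3.141, -0.0, -1.898]
force: [0.2, 0.2, 0.5]
opening: 43.8
```

Emit:
arm_command --pt "0.5 0 0 0 0 0 -0.78" --pt "0.5 0 0 0 0 0 -0.78" --pt "0.5 0 0 0 0 0 -0.78" --pt "0.5 0 0 0 0 0 -0.78" --pt "0.5 0 0 0 0 0 0"

```text
clock: 15.6
eef_pos: [660.4, -8.5, 164.8]
tool_rot: [3.141, 0.0, -1.572]
force: [0.7, 0.8, -0.7]
opening: 44.1
```

```bash
python3 w.py w11.png
```

```text
15.65 [660.4  -8.6 164.8] [179.98   0.   -90.13] 43.96255254749616 [ 0.8 -0.2 -0.3]
holding_key [(array([219.,  23.]), 0.78, array([810.5,  47. ,   0. ])), (array([270., 351.]), 0.56, array([441.6,   4.2,   0. ]))]
lever_knob [(array([277., 206.]), 0.64, array([662.9,  -6.3,  98. ]))]
```

View pics/w11.png

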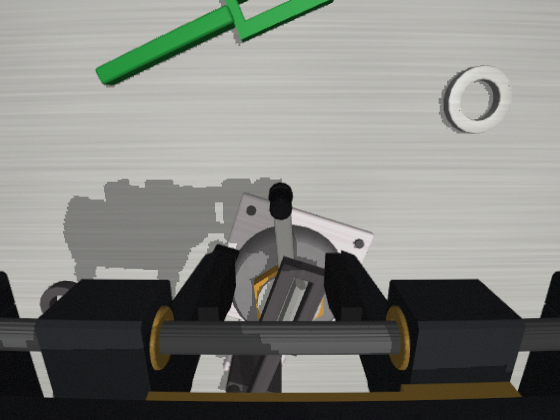

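Emit:
arm_command --pt "0.5 0 -0.05 0.8 0 0 0" --pt "0.5 0 0 0.8 0 0 0" --pt "0.5 0 0 0.8 0 0 0" --pt "0.5 0 0 0.7 0 0 0" --pt "0.5 0 0 0.4 0 0 0" --pt "0.5 0 0 0.3 0 0 0" --pt "0.28 0 0 0 0 0 0" --pt "0.28 0 0 0 0 0 0"

```text
clock: 16.75
eef_pos: [662.7, -8.7, 52.0]
tool_rot: [-3.14, -0.0, -1.572]
force: [0.6, 0.2, -0.6]
opening: 26.4
```

```bash
python3 w.py w12.png; python3 -c "
from h import *
import pickle
s=np.array(r.camera('scene')['pixels']);cv2.imwrite('pics/s12.png',cv2.resize(s[155:295,230:390],None,fx=4.5,fy=4.2,interpolation=2))
"
```

```text
16.8 [662.7  -8.7  52.1] [-179.9    -0.    -90.05] 25.185579165645013 [-0.8  1.1 -0.1]
holding_key []
lever_knob [(array([279., 290.]), 0.85, array([660.8,  -8.3,  98. ]))]
```

View pics/w12.png

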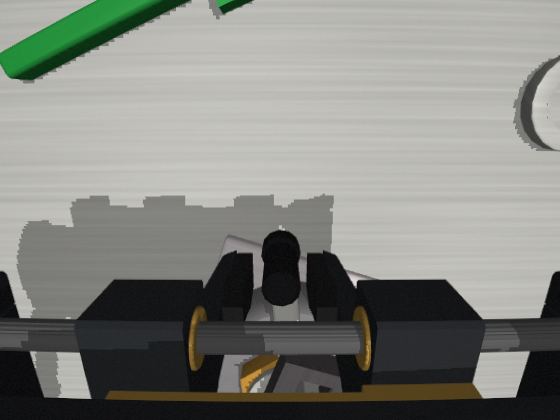

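View pics/s12.png

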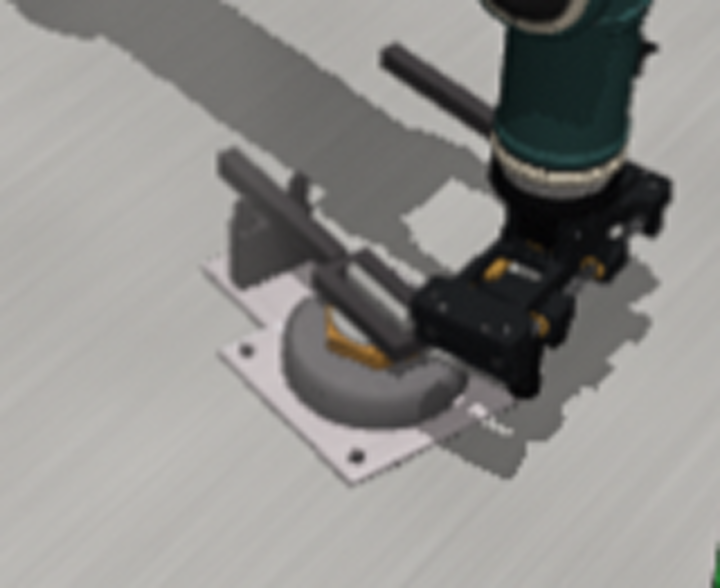

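Emit:
arm_command --pt "0.28 0.244 -0.014 0 0 0 0.667" --pt "0.28 0.244 -0.014 0 0 0 0.667" --pt "0.28 0.244 -0.014 0 0 0 0.667" --pt "0.28 0.244 -0.014 0 0 0 0.667"

```text
clock: 17.45
eef_pos: [660.7, -37.3, 51.7]
tool_rot: [-3.141, 0.001, -1.854]
force: [-0.5, 3.7, 0.6]
opening: 24.7
```

```bash
python3 w.py w13.png; python3 -c "
from h import *
e=r.state()['eef_pos'][:2]-[556,-18];print(np.hypot(*e),np.degrees(np.arctan2(e[1],e[0])))
s=np.array(r.camera('scene')['pixels']);cv2.imwrite('pics/s13.png',cv2.resize(s[155:295,230:390],None,fx=4.5,fy=4.2,interpolation=2))
"
```

```text
17.5 [660.6 -38.1  51.6] [-1.7998e+02  5.0000e-02 -1.0634e+02] 24.77314204581772 [-0.8  1.4  1.1]
holding_key [(array([86., 38.]), 0.8, array([809. ,  47.1,   0. ]))]
lever_knob [(array([270., 291.]), 0.77, array([659.8, -32.8,  98. ]))]
106.61473412300202 -10.726205717431645
```

View pics/w13.png

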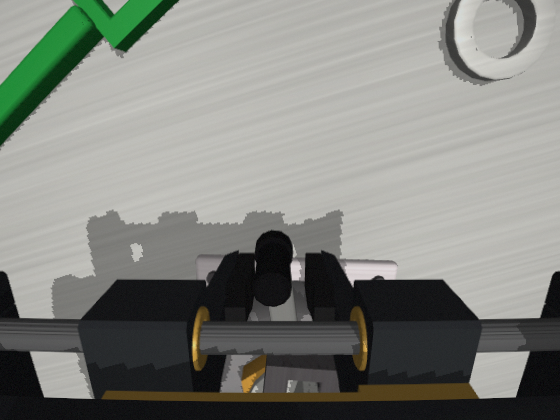

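View pics/s13.png

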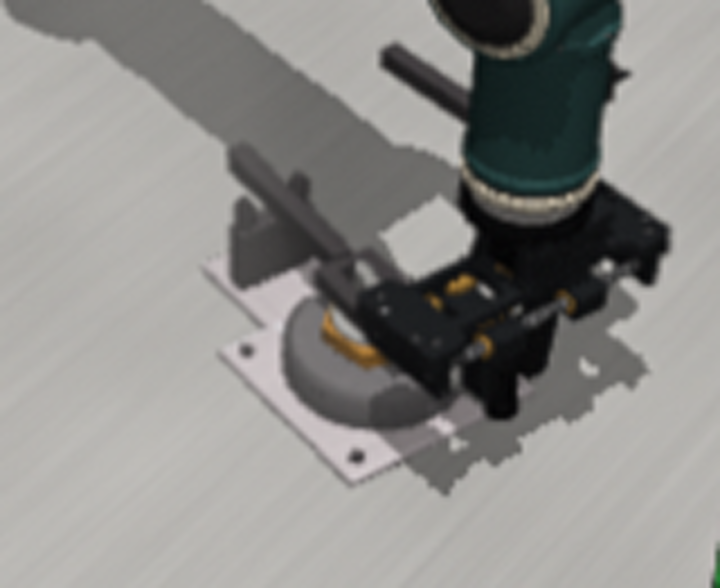

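Emit:
arm_command --pt "0.28 0.244 -0.0 0 0 0 0.667" --pt "0.28 0.244 -0.0 0 0 0 0.667" --pt "0.28 0.244 -0.0 0 0 0 0.667" --pt "0.28 0.244 -0.0 0 0 0 0.667" --pt "0.28 0.244 -0.0 0 0 0 0.667" --pt "0.28 0.244 -0.0 0 0 0 0.667"

```text
clock: 18.4
eef_pos: [643.7, -76.8, 51.9]
tool_rot: [-3.138, 0.003, -2.271]
force: [5.2, 0.4, -1.5]
opening: 24.7
```

```bash
python3 w.py w14.png; python3 -c "
from h import *
e=r.state()['eef_pos'][:2]-[556,-18];print(np.hypot(*e),np.degrees(np.arctan2(e[1],e[0])))
s=np.array(r.camera('scene')['pixels']);cv2.imwrite('pics/s14.png',cv2.resize(s[155:295,230:390],None,fx=4.5,fy=4.2,interpolation=2))
"
```

```text
18.45 [643.2 -77.6  51.9] [-1.7978e+02  1.4000e-01 -1.3027e+02] 24.652078042657834 [ 4.1  1.1 -0.5]
holding_key []
lever_knob [(array([270., 288.]), 0.63, array([645.4, -73.4,  98. ]))]
104.93062610612238 -34.282026957485115
```

View pics/s14.png

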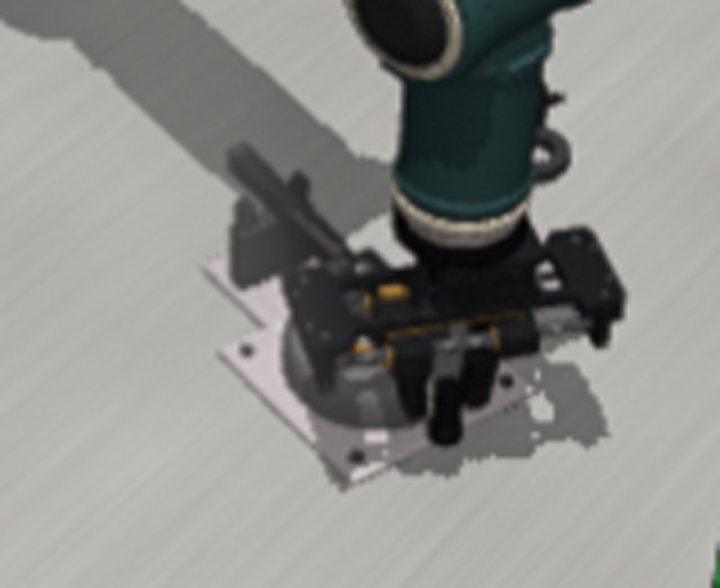

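View pics/w14.png

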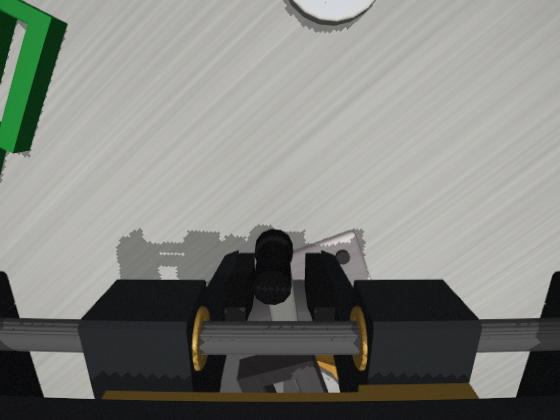

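Emit:
arm_command --pt "0.28 0.244 0 0 0 0 0.667" --pt "0.28 0.244 0 0 0 0 0.667" --pt "0.28 0.244 0 0 0 0 0.667" --pt "0.28 0.122 0 0 0 0 0.333"

```text
clock: 19.1
eef_pos: [624.9, -95.3, 51.9]
tool_rot: [-3.139, 0.002, -2.514]
force: [5.4, -0.5, -1.0]
opening: 24.7
```

Emit:
arm_command --pt "0.28 0.1 0.0 0 0 0 0" --pt "0.28 0.1 0.01 0 0 0 0"

```text
clock: 19.35
eef_pos: [620.0, -98.5, 52.0]
tool_rot: [-3.139, 0.002, -2.513]
force: [5.1, -0.3, -0.8]
opening: 24.5
```

Emit:
arm_command --pt "0.28 0.1 0.01 0 0 0 0" --pt "0.28 0 0 0 0 0 0"

```text
clock: 19.6
eef_pos: [616.5, -99.9, 51.8]
tool_rot: [-3.14, 0.001, -2.514]
force: [4.6, -0.2, 1.1]
opening: 24.7
```

```bash
python3 w.py w15.png; python3 -c "
from h import *
print(r.state()['joint_pos'])
e=r.state()['eef_pos'][:2]-[556,-18];print(np.hypot(*e),np.degrees(np.arctan2(e[1],e[0])))
s=np.array(r.camera('scene')['pixels']);cv2.imwrite('pics/s15.png',cv2.resize(s[155:295,230:390],None,fx=4.5,fy=4.2,interpolation=2))
"
```

```text
19.65 [616.5 -99.8  51.8] [-1.7993e+02  7.0000e-02 -1.4403e+02] 24.602213443598288 [ 4.5 -0.1  1.5]
holding_key []
lever_knob [(array([268., 283.]), 0.62, array([621.5, -99.2,  98. ]))]
[-2.00391945e-01  3.07752637e-01  1.85758849e+00  1.31105244e-04
  9.74897003e-01  2.31355374e+00]
101.59387742920833 -53.568356714772094
```

View pics/w15.png

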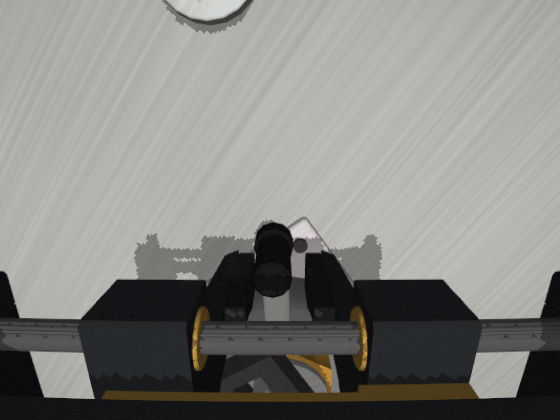

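Emit:
arm_command --pt "0.28 0.1 -0.06 0 0 0 0" --pt "0.28 0.1 -0.02 0 0 0 0"

```text
clock: 20.05
eef_pos: [611.1, -104.8, 50.7]
tool_rot: [3.14, -0.001, -2.514]
force: [1.7, 3.6, 2.6]
opening: 24.8
```

Emit:
arm_command --pt "0.28 0.1 0.0 0 0 0 0" --pt "0.28 0 0 0 0 0 0"

```text
clock: 20.3
eef_pos: [608.5, -107.0, 50.6]
tool_rot: [3.14, -0.001, -2.515]
force: [1.0, 1.6, 2.3]
opening: 24.7
```

Emit:
arm_command --pt "0.28 0.1 0.01 0 0 0 0" --pt "0.28 0 0 0 0 0 0"

```text
clock: 20.55
eef_pos: [606.4, -108.6, 50.6]
tool_rot: [3.141, -0.001, -2.515]
force: [1.8, 1.4, 0.2]
opening: 24.5
```

Emit:
arm_command --pt "0.28 0.08 0.01 0 0 0 0" --pt "0.28 0 0 0 0 0 0"

```text
clock: 20.8
eef_pos: [604.5, -109.9, 50.7]
tool_rot: [3.141, -0.001, -2.515]
force: [1.7, 2.0, -2.4]
opening: 24.4
```

Emit:
arm_command --pt "0.28 0.08 0.01 0 0 0 0" --pt "0.28 0 0 0 0 0 0"

```text
clock: 21.05
eef_pos: [602.5, -111.1, 50.9]
tool_rot: [3.142, -0.001, -2.515]
force: [2.6, 0.7, -2.2]
opening: 24.2
```

```bash
python3 w.py w16.png; python3 -c "
from h import *
e=r.state()['eef_pos'][:2]-[556,-18];print(np.hypot(*e),np.degrees(np.arctan2(e[1],e[0])))
s=np.array(r.camera('scene')['pixels']);cv2.imwrite('pics/s16.png',cv2.resize(s[155:295,230:390],None,fx=4.5,fy=4.2,interpolation=2))
s=np.array(r.camera('top')['pixels']);cv2.imwrite('pics/t16.png',cv2.resize(s[130:260,200:330],None,fx=4.6,fy=4.6,interpolation=2))
"
```

```text
21.1 [ 602.5 -111.1   51. ] [ 1.7999e+02 -3.0000e-02 -1.4407e+02] 24.772486590839673 [ 2.5  0.7 -1.3]
holding_key []
lever_knob [(array([269., 288.]), 0.9, array([ 606. , -108.8,   98. ]))]
104.06873234140605 -63.419611135088665
```

View pics/s16.png

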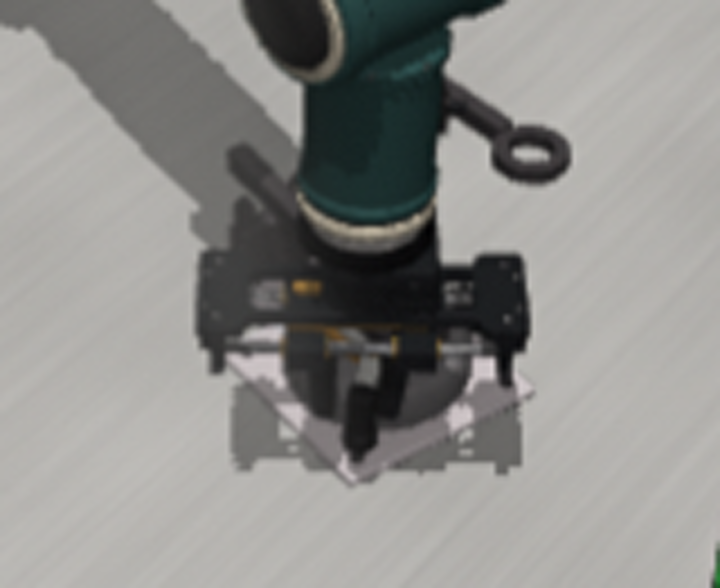

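View pics/w16.png

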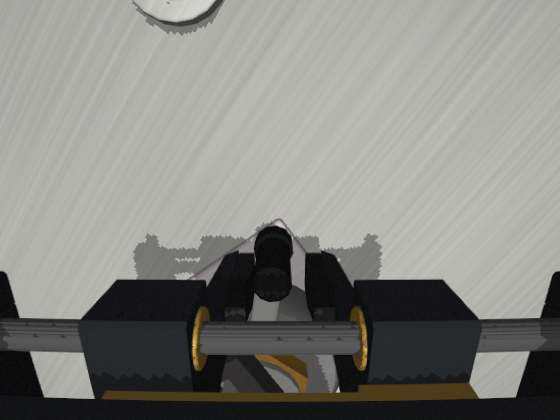

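View pics/t16.png

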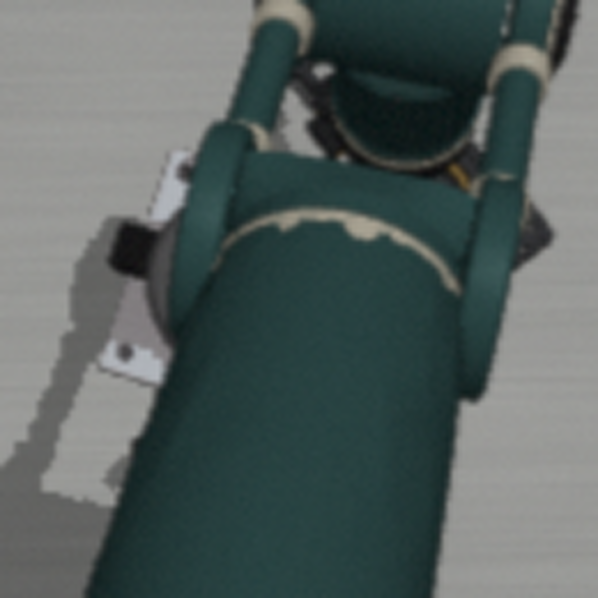

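Emit:
arm_command --pt "0.28 0.07 0.02 0 0 0 0.1" --pt "0.28 0 0 0 0 0 0"

```text
clock: 21.55
eef_pos: [601.1, -111.8, 51.3]
tool_rot: [-3.141, 0.0, -2.525]
force: [2.4, 0.6, -1.5]
opening: 24.7
```

Emit:
arm_command --pt "0.28 0.07 0.02 0 0 0 0.1" --pt "0.28 0 0 0 0 0 0"

```text
clock: 21.8
eef_pos: [600.3, -112.1, 51.3]
tool_rot: [-3.14, 0.003, -2.536]
force: [7.4, 1.9, -5.3]
opening: 24.7
```

Emit:
arm_command --pt "0.28 0.07 0.02 0 0 0 0.1" --pt "0.28 0 0 0 0 0 0"

```text
clock: 22.05
eef_pos: [599.8, -112.3, 51.4]
tool_rot: [-3.139, 0.006, -2.547]
force: [11.2, 3.2, -8.5]
opening: 24.6
```

Emit:
arm_command --pt "0.28 0.07 0.02 0 0 0 0" --pt "0.28 0 0 0 0 0 0"

```text
clock: 22.3
eef_pos: [599.3, -112.6, 51.4]
tool_rot: [-3.137, 0.009, -2.547]
force: [16.2, 5.0, -11.8]
opening: 24.7
```

Emit:
arm_command --pt "0.28 0.07 0.01 0 0 0 0" --pt "0.28 0 0 0 0 0 0"

```text
clock: 22.55
eef_pos: [598.9, -112.8, 51.4]
tool_rot: [-3.136, 0.012, -2.547]
force: [21.1, 8.5, -14.8]
opening: 24.8
```

Emit:
arm_command --pt "0.28 -0.1 -0.01 0 0 0 0" --pt "0.28 -0.1 -0.01 0 0 0 0" --pt "0.28 0 0 0 0 0 0"

```text
clock: 22.92
eef_pos: [600.2, -111.7, 51.6]
tool_rot: [-3.139, 0.003, -2.546]
force: [7.3, 1.7, -4.3]
opening: 25.0
```

Emit:
arm_command --pt "0.4 -0.1 0 0 0 0 0" --pt "0.4 0 0 0 0 0 0" --pt "0.4 0 0 0 0 0 0"

```text
clock: 23.3
eef_pos: [599.8, -110.2, 51.0]
tool_rot: [3.141, -0.001, -2.546]
force: [0.4, -0.1, -0.9]
opening: 35.4
```

Emit:
arm_command --pt "0.45 0 0 -0.5 0 0 0" --pt "0.45 0 0 -1 0 0 0" --pt "0.45 0 0 -1 0 0 0" --pt "0.45 0 0 -1 0 0 0" --pt "0.45 0 -1 -1 0 0 0" --pt "0.45 0.5 -1 -1 0 0 0" --pt "0.45 0.5 -1 -1 0 0 0" --pt "0.45 0.5 -1 0 0 0 -0.5"

```text
clock: 24.3
eef_pos: [632.5, -236.6, 251.8]
tool_rot: [-3.135, 0.004, -2.492]
force: [-0.3, 0.6, -0.4]
opening: 39.7
```

Emit:
arm_command --pt "0.45 0.5 -1 0 0 0 -1" --pt "0.45 0.5 -1 0 0 0 -1" --pt "0.45 0.5 -1 0 0 0 -1" --pt "0.45 0.5 -1 0 0 0 -1" --pt "0.45 0 0 0 0 0 0" --pt "0.45 0 0 0 0 0 0"

```text
clock: 25.05
eef_pos: [674.8, -359.8, 246.6]
tool_rot: [3.141, 0.0, -2.076]
force: [0.5, -0.1, 0.4]
opening: 39.6
```

```bash
python3 w.py w17.png; python3 -c "
from h import *
import pickle
for n,z in (('scene',98),('top',98)):
  c=r.camera(n);pickle.dump(c,open(n+'2.pkl','wb'));s=np.array(c['pixels'])
  k=s[165:285,235:370] if n=='scene' else s[130:260,200:330]
  cv2.imwrite('pics/%s17.png'%n,cv2.resize(k,None,fx=4.6,fy=4.6,interpolation=2))
  print([(a['xy'],a['conf'],at(c,a['xy'],98)) for a in r.landmark_of('lever_knob',n)])
  print([(a['xy'],a['conf'],at(c,a['xy'],66)) for a in r.landmark_of('holding_key',n)])
"
```

```text
25.1 [ 674.9 -359.5  246.7] [ 1.7999e+02  1.0000e-02 -1.1890e+02] 39.67543719067253 [-0.2  0.4  0.2]
holding_key []
lever_knob []
[([306.9, 244.9], 0.59, array([ 594.5, -106. ,   98. ]))]
[([398.9, 269.1], 0.97, array([825.9,  -5.8,  66. ])), ([153.9, 239.7], 0.95, array([ 219.1, -327.1,   66. ])), ([170.0, 315.9], 0.94, array([ 448.4, -480.7,   66. ]))]
[([287.5, 167.6], 0.77, array([ 604.7, -115. ,   98. ]))]
[([246.2, 206.2], 0.77, array([ 5.059e+02, -4.000e-01,  6.600e+01])), ([230.6, 111.1], 0.77, array([780.5,  42.1,  66. ])), ([409.2, 245.4], 0.67, array([ 391., -441.,   66.]))]
```

View pics/scene17.png

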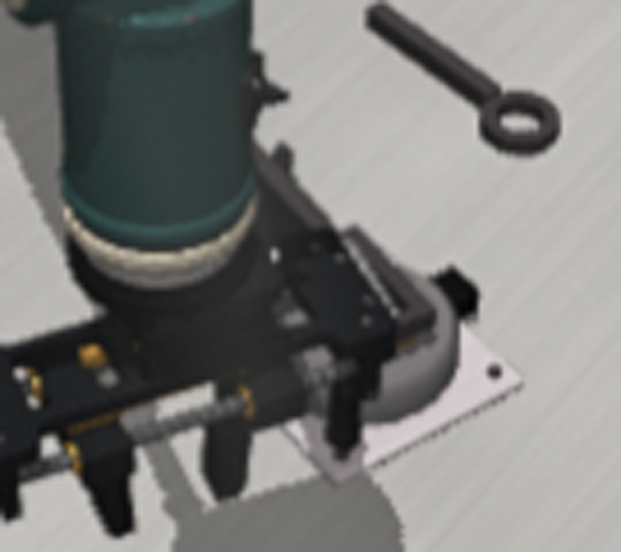

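View pics/top17.png

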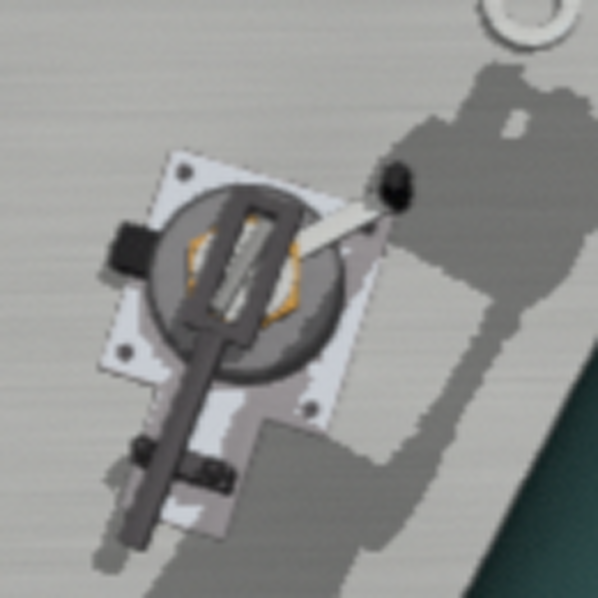

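View pics/w17.png

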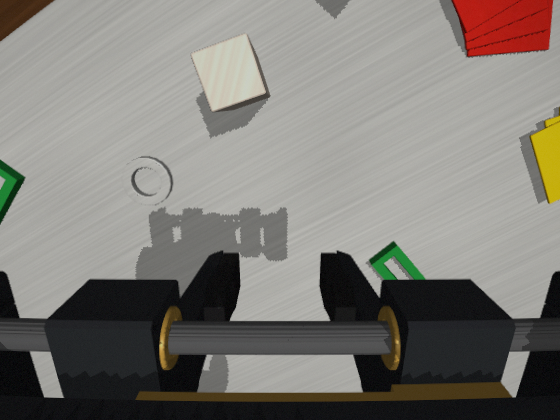

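```bash
python3 -c "
from h import *
import pickle
t=pickle.load(open('top2.pkl','rb'))
p=np.array(t['pixels']);cv2.imwrite('pics/t17z.png',cv2.resize(p[160:255,220:300],None,fx=8,fy=6.3,interpolation=2))
T=lambda x,y:(200+x/4.6,130+y/4.6)
C=at(t,T(243,270),88)
k=at(t,T(398,174),98);print(k,'knob',np.degrees(np.arctan2(*(k-C)[1::-1])),C, np.hypot(*(k-C)[:2]))
a=at(t,T(135,545),88);b=at(t,T(215,340),88);print('key yaw',np.degrees(np.arctan2(*(b-a)[1::-1])))
"
```

```text
[ 604.1 -112.4   98. ] knob -59.59695756612489 [550.  -20.2  88. ] 106.9001870905753
key yaw -21.42687820302526
```

View pics/t17z.png

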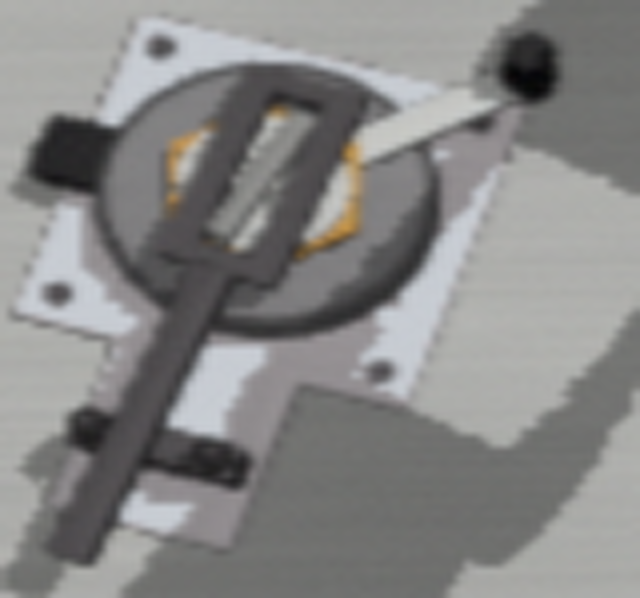

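Emit:
arm_command --pt "0.45 1 0.5 0 0 0 0" --pt "0.45 1 0.5 0 0 0 0" --pt "0.45 1 0.5 0 0 0 0" --pt "0.45 1 0.5 0 0 0 0" --pt "0.45 1 0.5 0 0 0 0" --pt "0.45 1 0.5 0 0 0 0" --pt "0.45 1 0.5 0 0 0 0" --pt "0.45 1 0.5 0 0 0 0"

```text
clock: 26.5
eef_pos: [453.3, -512.9, 246.3]
tool_rot: [-3.141, -0.0, -2.075]
force: [-0.7, 0.0, -0.1]
opening: 39.3
```

Emit:
arm_command --pt "0.45 1 0.5 0 0 0 0" --pt "0.45 1 0.5 0 0 0 0" --pt "0.45 1 0.5 0 0 0 0" --pt "0.45 0 0 0 0 0 0" --pt "0.45 0 0 0 0 0 0"

```text
clock: 27.12
eef_pos: [371.7, -569.3, 246.2]
tool_rot: [-3.141, 0.001, -2.075]
force: [-0.5, 0.2, -0.4]
opening: 39.8
```

```bash
python3 -c "
from h import *
c=r.camera('scene');s=np.array(c['pixels'])
cv2.imwrite('pics/s18.png',cv2.resize(s[175:295,230:380],None,fx=5.2,fy=5,interpolation=2))
k=[(a['xy'],a['conf'],at(c,a['xy'],98)) for a in r.landmark_of('lever_knob','scene')];print(k)
for z in (66,72):
  for yaw in (-21.5,-23):
    m=R.from_euler('z',yaw,degrees=True).as_matrix();g=np.array([556,-18,z])
    print(z,yaw,[((proj(c,g+m@(np.array(q)-[60,0,0]))-[230,175])*[5.2,5]).round(0).tolist() for q in [(-119,8,22),(-119,-8,22),(105,22,16),(105,-22,16),(105,-22,0)]])
"
```

```text
[([311.8, 244.4], 0.54, array([604. , -96.6,  98. ]))]
66 -21.5 [[277.0, 65.0], [254.0, 74.0], [514.0, 283.0], [447.0, 312.0], [446.0, 332.0]]
66 -23 [[284.0, 63.0], [261.0, 71.0], [513.0, 284.0], [444.0, 312.0], [443.0, 332.0]]
72 -21.5 [[277.0, 57.0], [254.0, 66.0], [515.0, 275.0], [447.0, 305.0], [446.0, 325.0]]
72 -23 [[284.0, 55.0], [260.0, 63.0], [514.0, 277.0], [445.0, 305.0], [444.0, 325.0]]
```

View pics/s18.png

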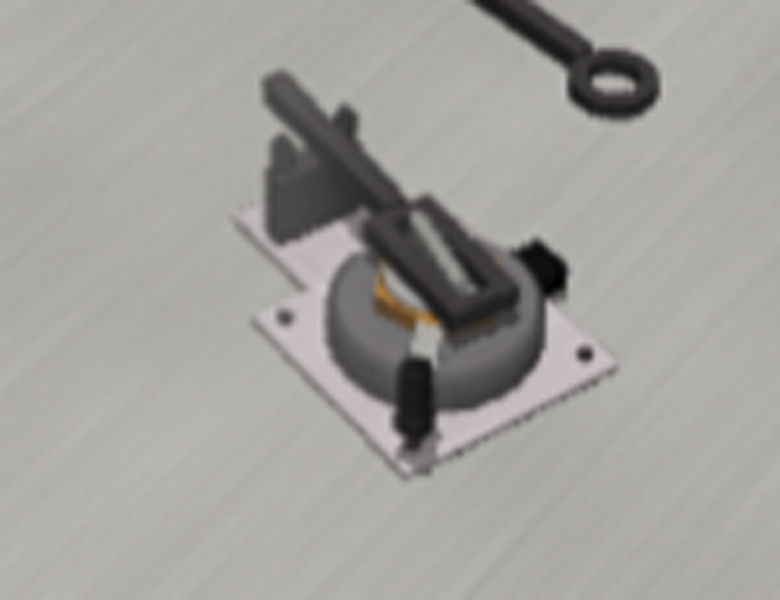

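```bash
python3 -c "
from h import *
print(r.sign_off(), r.state()['clock'])"
```

```text
the job is handed in; nothing more can be done
the job is handed in; nothing more can be done
```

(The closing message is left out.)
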